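# Pack the claw's hydraulic spares in the transit crate

### The job

Pack the claw's hydraulics for the boat: swing the crate's locking bar clear, set the solenoid valve block fully down in its pocket, coil up, and swing the bar fully shut over it. Stand every accumulator canister (steel, brass cap on top) upright on the floor of the crate, one to a cell; a rod end is already packed and stays upright in its cell. Leave the other parts on the table where they are.

Things in the scene. Friction and masses are not known exactly. Their poses are not given: they have to be found in the camera images.
- crate: Open aluminium transit crate fixed on the table, 148 mm (its x) by 316 mm (its y), rim 45 mm high, walls and dividers 4 mm. Its +y part has six cells, 2 along x by 3 along y, each 68 mm square inside and 40 mm deep. Its -y end is filled by a black nylon nest, flush with the rim, with one pocket and a swing locking bar above it. Origin: centre of its underside.
- cell1 (a point): Centre of the floor of crate cell 1, 5 mm above the table, axes as the crate. Cells 1, 3, 5 are on the crate's -x side, 2, 4, 6 on its +x side; 1 and 2 lie next to the nest, 5 and 6 at the +y end. Centres are 72 mm apart. A seated canister's cap top is 82 mm above the table.
- cell2 (a point): Centre of the floor of crate cell 2, 5 mm above the table, axes as the crate. Cells 1, 3, 5 are on the crate's -x side, 2, 4, 6 on its +x side; 1 and 2 lie next to the nest, 5 and 6 at the +y end. Centres are 72 mm apart. A seated canister's cap top is 82 mm above the table.
- cell3 (a point): Centre of the floor of crate cell 3, 5 mm above the table, axes as the crate. Cells 1, 3, 5 are on the crate's -x side, 2, 4, 6 on its +x side; 1 and 2 lie next to the nest, 5 and 6 at the +y end. Centres are 72 mm apart. A seated canister's cap top is 82 mm above the table.
- cell4 (a point): Centre of the floor of crate cell 4, 5 mm above the table, axes as the crate. Cells 1, 3, 5 are on the crate's -x side, 2, 4, 6 on its +x side; 1 and 2 lie next to the nest, 5 and 6 at the +y end. Centres are 72 mm apart. A seated canister's cap top is 82 mm above the table.
- cell5 (a point): Centre of the floor of crate cell 5, 5 mm above the table, axes as the crate. Cells 1, 3, 5 are on the crate's -x side, 2, 4, 6 on its +x side; 1 and 2 lie next to the nest, 5 and 6 at the +y end. Centres are 72 mm apart. A seated canister's cap top is 82 mm above the table.
- cell6 (a point): Centre of the floor of crate cell 6, 5 mm above the table, axes as the crate. Cells 1, 3, 5 are on the crate's -x side, 2, 4, 6 on its +x side; 1 and 2 lie next to the nest, 5 and 6 at the +y end. Centres are 72 mm apart. A seated canister's cap top is 82 mm above the table.
- pocket (a point): Centre of the floor of the pocket in the nylon nest, 20 mm above the table, axes as the crate. The pocket is 77 mm along crate x by 57 mm along crate y, 25 mm deep, with a small lead-in chamfer; its mouth is 45 mm above the table.
- valve: Solenoid valve block, upright on the table at the start: aluminium body 70 mm (its x) by 50 mm (y) by 30 mm tall, on it a black coil 44 mm (x) by 30 mm (y) by 25 mm tall, 55 mm overall; 0.4 kg. Origin: centre of its underside. It fits the pocket with its x along the crate's x, either way round; seated, its top is 75 mm above the table. Take it by the coil.
- bar_body (a joint): Angle of the locking bar, which swings level about a post 60 mm from the pocket centre towards crate -x. 0 = shut: the bar lies along crate +x across the pocket, end in its keeper. It grows as the bar swings towards crate -y, clockwise from above, to 1.9; pocket clear from 1.4 up. Stiff hinge (0.12 N m), stays put. Bar 18 mm wide, 8 mm thick, underside 78 mm above the table.
- bar_knob (a point): Top centre of the black upright grip knob on the locking bar, 110 mm from the pivot: a cylinder 22 mm across and 32 mm tall, its top 120 mm above the table.
- can1: One of up to five identical steel accumulator canisters (absent: None), standing upright on the table at the start. Round body 50 mm across, 50 mm tall; on it a knurled brass cap 32 mm across, 27 mm tall, so 77 mm overall; about 0.35 kg. Origin: centre of its underside, z along its axis. Take it by the brass cap.
- can2: One of up to five identical steel accumulator canisters (absent: None), standing upright on the table at the start. Round body 50 mm across, 50 mm tall; on it a knurled brass cap 32 mm across, 27 mm tall, so 77 mm overall; about 0.35 kg. Origin: centre of its underside, z along its axis. Take it by the brass cap.
- can3: One of up to five identical steel accumulator canisters (absent: None), standing upright on the table at the start. Round body 50 mm across, 50 mm tall; on it a knurled brass cap 32 mm across, 27 mm tall, so 77 mm overall; about 0.35 kg. Origin: centre of its underside, z along its axis. Take it by the brass cap.
- can4: One of up to five identical steel accumulator canisters (absent: None), standing upright on the table at the start. Round body 50 mm across, 50 mm tall; on it a knurled brass cap 32 mm across, 27 mm tall, so 77 mm overall; about 0.35 kg. Origin: centre of its underside, z along its axis. Take it by the brass cap.
- can5: One of up to five identical steel accumulator canisters (absent: None), standing upright on the table at the start. Round body 50 mm across, 50 mm tall; on it a knurled brass cap 32 mm across, 27 mm tall, so 77 mm overall; about 0.35 kg. Origin: centre of its underside, z along its axis. Take it by the brass cap.
- rod1: A silver piston rod end: round shank 38 mm across, 28 mm tall, with an eye above, 63 mm tall overall. One of three such parts (the other two absent, None) already stands upright in one cell of the crate at the start; that cell is taken. Origin: centre of its underside, z up.
- rod2: A silver piston rod end: round shank 38 mm across, 28 mm tall, with an eye above, 63 mm tall overall. One of three such parts (the other two absent, None) already stands upright in one cell of the crate at the start; that cell is taken. Origin: centre of its underside, z up.
- rod3: A silver piston rod end: round shank 38 mm across, 28 mm tall, with an eye above, 63 mm tall overall. One of three such parts (the other two absent, None) already stands upright in one cell of the crate at the start; that cell is taken. Origin: centre of its underside, z up.
- grommet1: Black rubber grommet plug, 24 mm across, 18 mm tall, on the table among the canisters. Not part of the job. Origin: centre of its underside.
- grommet2: Another such black rubber grommet plug. Not part of the job.
- cap_spare: A loose brass pressure cap without a canister, 37 mm across, 22 mm tall, on the table. Not part of the job. Origin: centre of its underside.
- rod_spare: A silver piston rod end lying on its side on the table near the robot, 63 mm long, 38 mm across. Not part of the job. Origin: on the table under the centre of its threaded end.
- grease: A tin, 72 mm across, 75 mm tall, standing on the table beyond the crate. Not part of the job. Origin: centre of its underside.
Mind the look-alikes: they are no part of the job. Leave any turquoise look-alike of the can1 alone.

How it is judged (in metres and radians):
On the way, in this order (a step that is already met when the one before it is completed fails the run):
1. the locking bar is swung clear of the pocket (1.3 rad or more) (value of joint bar_body above 1.3 rad), for 0.2 s.
2. the valve block sits fully down in its pocket (horizontal distance between valve and pocket below 0.008 m and z of valve in the frame of pocket below 0.004 m and angle between valve's own z axis and vertical below 0.08 rad), for 0.2 s.
3. the bar is swung shut with the valve block in its pocket (all of step 2 and value of joint bar_body below 0.12 rad), for 0.2 s.
At the end, for the whole second after the job is handed in: Valve block on the pocket floor (within 4 mm), upright; bar within 0.12 rad of shut. Every canister present upright (0.12 rad) on the crate's cell floor (underside 2 to 11 mm above the table), each in its own cell; the packed rod end still so too. All at rest (all of step 3 and x of can1 in the frame of crate between -0.07 and 0.07 m and y of can1 in the frame of crate between -0.058 and 0.154 m and z of can1 in the frame of crate between 0.002 and 0.011 m and angle between each of can1, can2, can3, can4, can5, rod1, rod2, rod3's own z axis and vertical below 0.12 rad and x of can2 in the frame of crate between -0.07 and 0.07 m and y of can2 in the frame of crate between -0.058 and 0.154 m and z of can2 in the frame of crate between 0.002 and 0.011 m and x of can3 in the frame of crate between -0.07 and 0.07 m and y of can3 in the frame of crate between -0.058 and 0.154 m and z of can3 in the frame of crate between 0.002 and 0.011 m and x of can4 in the frame of crate between -0.07 and 0.07 m and y of can4 in the frame of crate between -0.058 and 0.154 m and z of can4 in the frame of crate between 0.002 and 0.011 m and x of can5 in the frame of crate between -0.07 and 0.07 m and y of can5 in the frame of crate between -0.058 and 0.154 m and z of can5 in the frame of crate between 0.002 and 0.011 m and x of rod1 in the frame of crate between -0.07 and 0.07 m and y of rod1 in the frame of crate between -0.058 and 0.154 m and z of rod1 in the frame of crate between 0.002 and 0.011 m and x of rod2 in the frame of crate between -0.07 and 0.07 m and y of rod2 in the frame of crate between -0.058 and 0.154 m and z of rod2 in the frame of crate between 0.002 and 0.011 m and x of rod3 in the frame of crate between -0.07 and 0.07 m and y of rod3 in the frame of crate between -0.058 and 0.154 m and z of rod3 in the frame of crate between 0.002 and 0.011 m and linear speed of each of can1, can2, can3, can4, can5, valve below 0.03 m/s); the robot touches nothing.
It fails at once if a part that is not in the job is knocked away (5 cm, or 8 cm for the grommets and the loose cap) (distance of any of grommet1, grommet2, cap_spare from where it was at the start of the episode above 0.08 m or distance of any of rod_spare, grease from where it was at the start of the episode above 0.05 m).
Of can1, can2, can3, can4, can5 only 3 to 5 are there at a start; the rules pass over those that are not, and their reading is None.
Of rod1, rod2, rod3 only 1 to 1 are there at a start; the rules pass over those that are not, and their reading is None.
At some moment in a run one of can1, can2, can3, can4, can5, valve may be knocked a few centimetres aside while the robot is not near it.
It also fails if it takes over 210 s, if anything falls off the work surface, if the arm or the gripper's body presses on something with over 40 N, if the wrist force passes 120 N, or if a joint passes its speed limit or range.

### The arm

A 6-joint arm with a two-finger parallel gripper is mounted at the origin on the work surface. World frame = base frame: x ahead of the robot, y to its left, z up, the work surface at z = 0. Lengths are in mm, angles in rad, forces in N, time in s.
With the tool pointing down it reaches from about 350 to 875 mm from the base axis. Payload 4.2 kg.
Tool frame: the origin (TCP) lies between the finger pads; the fingertips stand 14 mm ahead of it and the grasp point (between the pads) lies 5 mm behind it; z points along the fingers, y is the line along which they close (so a half turn about z gives the same grasp; the last joint's range is limited). The gripper opens to 87 mm and grips with 3 to 60 N. Pads are 19 mm wide; open, the fingers measure 117 mm over their backs; the gripper's body (75 mm by 190 mm) begins 51 mm behind the grasp point.
Start: joints at [-1.032, 0.385, 0.008, 0, -1.194, -0.259], TCP at [172.618, -600.668, 236.55] pointing down, gripper open.
Joint ranges: [-3.14, 3.14], [-1.21, 2.06], [-1.07, 1.41], [-3.16, 2.05], [-2.99, -0.16], [-3.1, 3.1]. Speed limits (rad/s): [2.79, 2.79, 3.14, 3.14, 3.14, 3.14].

### API

Orientations are given as a unit quaternion [x, y, z, w].
In Python, from plant import monitor, get_image, camera_info, order gives the robot as it stands.
- The arm moves only by the tool apply_moves, never from a script. Its argument "rows" is a list of rows, each an object of numbers: "rx", "ry", "rz": the turn, a rotation vector about the tool's x, y, z in units of 360 degrees (1.0 is 360 degrees); "tx", "ty", "tz": the shift along the tool's x, y, z in units of 0.04 m (1.0 is 0.04 m); "hand": the opening, from 0 (shut) to 1 (fully open). In form: [{"rx": .., "ry": .., "rz": .., "tx": .., "ty": .., "tz": .., "hand": ..}, ...]. A call has exactly 5 rows; each row shifts and turns the commanded pose from where the row before left it, along the tool's axes as they then stand; what a row does not reach is not made up. A row lasts 1/12 s, in which the tool goes at most 41.7 mm and 7.16 degrees, less where a joint would pass 70% of its speed; a pose out of reach is approached as far as the arm can. A call with a number of a shift or a turn outside -1 to 1 is refused whole. A call with a gripper value outside its range is refused whole. The fingers move at their own pace and stop on an object; the grip force is fixed at half the most. Time passes only in rows, so rows that do not move let the fingers close, or fill a call up. It gives the time, the measured TCP pose, the force, the opening and the grip force at its end, in the units of the state.
- monitor.get_state(): the state, without advancing time (a new reading comes with each control period).
- get_image(name): name is "side" or "top"; returns (picture, depth): 384x512x3 uint8, red, green, blue; 384x512 float32, mm along the optical axis (not along the pixel's ray), 0 where there is no reading.
- camera_info(name): a dict with "camera_matrix" (3x3 intrinsics, pixels), "R" (3x3) and "t" (3): a world point X has camera coordinates R X + t. Camera axes: x right, y down, z forward; pixel columns grow to the right and rows downward; lengths in mm; the calibration is good to about 2 mm. A picture is of the moment at which its call begins. camera_info takes no time and is no camera call.
- order.job_done(): hands the job in; it is judged then, once.
The state is a dict: "time_s": time; "joints": joint angles; "joint_velocities": joint speeds; "effort": joint torques, N m; "tool_pos": TCP position; "eef_rot": TCP orientation; "force": force on the tool from outside, world axes, zero at the start; "torque": the same for the moment, N m; "finger_gap": opening from 0.0 (shut) to 1.0 (fully open); "gripper_force": force on a finger pad.
Only numpy, scipy, OpenCV 4.12 (cv2) and the standard library are available. Lean on these libraries where they do the work, as an engineer would, in place of code of your own. Each camera call takes 0.05 s, during which the arm holds its last target. There are 200 camera calls.

## Working session

There is one attempt and no reset: what is moved stays moved. The work goes in short steps, Python scripts to look and compute and a tool call to move; the robot and the scene stay as the last step left them, time stands still between calls to the robot, and variables do not carry over. Pictures are saved under pics/ and viewed, at most 14 in all, crops included, and the job is handed in when it is done.

Besides the shell and the picture viewer there is one more tool, called after "Call:" as name([rows], argument=value, ...), one row to a line, values as JSON. apply_moves: Moves the arm, as the interface text tells. Shifts and turns lie within -1 to 1; 1 stands for 0.04 m of shift or 360 degrees of turn. Its arguments: {"type":"object","properties":{"rows":{"type":"array"}},"required":["rows"]}

```bash
ls; mkdir -p pics; python3 - <<'E'
from plant import monitor,get_image,camera_info
import cv2,numpy as np
s=monitor.get_state();print(s)
for n in("top","side"):
    im,d=get_image(n);cv2.imwrite(f"pics/{n}0.png",im[:,:,::-1]);np.savez(f"{n}0.npz",im=im,d=d)
    print(camera_info(n))
E
```

```text
pics
{'time_s': 0.0, 'joints': array([-1.03237788e+00,  3.85568508e-01,  6.61869134e-03, -4.86236288e-04,
       -1.19396055e+00, -2.58598049e-01]), 'joint_velocities': array([-0.0006687 ,  0.00090828,  0.0002211 , -0.00027174,  0.00087017,
        0.00143177]), 'effort': array([ 1.69082496e-04, -3.90664351e+01,  1.87397540e+01,  4.22003388e+00,
        1.08363008e-02, -1.93243181e-04]), 'tool_pos': array([ 172.47562947, -600.14500569,  235.45143504]), 'eef_rot': array([-1.39365285e-01,  9.90240450e-01,  1.06187585e-03, -2.01911313e-04]), 'force': array([ 0.18733203, -0.44025342, -0.22973819]), 'torque': array([-0.00197646,  0.02142213, -0.00630413]), 'gripper_force': 0.0, 'finger_gap': 1.0008292155333562}
{'camera_matrix': array([[378.84448037,   0.        , 258.98883142],
       [  0.        , 378.84448037, 192.74814695],
       [  0.        ,   0.        ,   1.        ]]), 'R': array([[ 5.89377593e-03, -9.99982365e-01,  7.30808907e-04],
       [-9.64892029e-01, -5.87885767e-03, -2.62581056e-01],
       [ 2.62580721e-01,  8.42442216e-04, -9.64909662e-01]]), 't': array([100.08481475, 552.55940493, 758.4594893 ])}
{'camera_matrix': array([[462.18331483,   0.        , 263.19383376],
       [  0.        , 462.18331483, 194.69302037],
       [  0.        ,   0.        ,   1.        ]]), 'R': array([[ 0.99982608, -0.01818989,  0.00411562],
       [-0.00871023, -0.6505838 , -0.75938453],
       [ 0.01649068,  0.7592166 , -0.65062908]]), 't': array([-520.0302691 ,  147.53581979, 1090.24660614])}
```

View pics/top0.png

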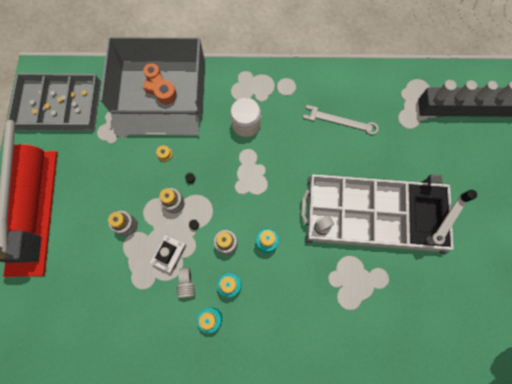

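View pics/side0.png

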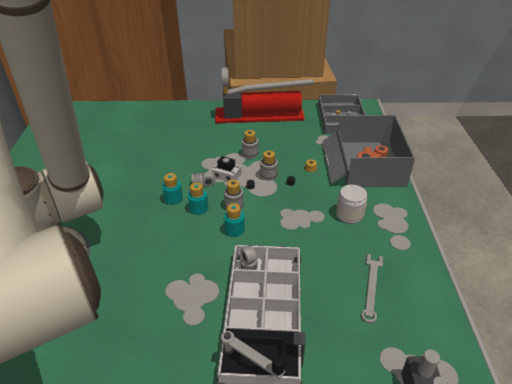

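Top view, where up is world +x and right is −y.
- **Candidates for a steel canister:** (120,222), (170,198) and (225,241) are grey with a brass cap.
- **Look-alikes:** turquoise at (267,240), (229,286) and (208,320); loose cap at (164,153); tin at (245,118); spare rod end at (186,284).
- **Other parts:** valve at (168,254), crate around (380,212), packed rod end in a cell at (324,226), bar pivot at (438,238), knob at (469,195).

I choose the three grey ones and will check them in a crop.

```bash
cat > h.py <<'E'
from plant import monitor,get_image,camera_info
import cv2,numpy as np
def cloud(n,d):
    c=camera_info(n);K=np.array(c["camera_matrix"]);R=c["R"];t=c["t"]
    v,u=np.mgrid[:384,:512]
    P=np.stack([(u-K[0,2])/K[0,0]*d,(v-K[1,2])/K[1,1]*d,d],-1)
    return (P-t)@R
def ray(n,u,v,z):
    c=camera_info(n);K=np.array(c["camera_matrix"]);R=c["R"];t=c["t"]
    o=-R.T@t;d=R.T@np.array([(u-K[0,2])/K[0,0],(v-K[1,2])/K[1,1],1])
    return o+d*(z-o[2])/d[2]
def blobs(mask,amin=20):
    n,l,s,c=cv2.connectedComponentsWithStats(mask.astype(np.uint8))
    return [(c[i],s[i,4],l==i) for i in range(1,n) if s[i,4]>=amin]
def brass(n,im,zt):
    h=cv2.cvtColor(im,cv2.COLOR_RGB2HSV)
    m=(h[...,0]>12)&(h[...,0]<32)&(h[...,1]>110)&(h[...,2]>110)
    return [(c,a,ray(n,c[0],c[1],zt),b) for c,a,b in blobs(m,25)]
E
python3 - <<'E'
from h import *
z=np.load("top0.npz");im,d=z["im"],z["d"];P=cloud("top",d)
for c,a,p,b in brass("top",im,77):
    if c[0]<300: print("brass",c.round(1),a,p.round(1),"cloud top",np.percentile(P[b][:,2],90).round(1),np.median(P[b],0).round(1))
roi=lambda u0,u1,v0,v1:(slice(v0,v1),slice(u0,u1))
def rect(name,r,lo,hi):
    Q=P[r].reshape(-1,3);Q=Q[(Q[:,2]>lo)&(Q[:,2]<hi)]
    print(name,len(Q),cv2.minAreaRect(Q[:,:2].astype(np.float32)),np.median(Q,0).round(1))
rect("crate",roi(295,460,165,260),38,52)
rect("valve body",roi(145,192,230,278),24,36)
rect("valve coil",roi(145,192,230,278),48,62)
rect("knob",roi(420,490,180,250),112,130)
rect("bar",roi(420,480,180,250),80,93)
rect("pivot hi",roi(425,450,225,250),95,112)
rect("rod",roi(310,340,215,240),55,75)
rect("grease",roi(225,265,95,140),68,85)
cv2.imwrite("pics/crop0.png",cv2.resize(im[135:335,95:295,::-1],None,fx=3,fy=3,interpolation=cv2.INTER_CUBIC))
E
```

```text
brass [163.9 153.1] 170 [642.4 318.   77. ] cloud top 22.4 [664.6 333.7  19.6]
brass [167.1 195.7] 163 [543.1 304.   77. ] cloud top 77.5 [543.1 304.3  75.1]
brass [116.  219.1] 172 [490.5 410.   77. ] cloud top 77.3 [490.9 410.4  75.2]
brass [267.1 238.3] 137 [451.1  85.6  77. ] cloud top 77.2 [450.3  85.8  75.5]
brass [224.1 240. ] 172 [447.1 176.5  77. ] cloud top 77.3 [447.  176.7  75.2]
brass [227.8 284.5] 151 [355.4 166.2  77. ] cloud top 77.0 [354.6 165.6  75.1]
brass [207.1 320.7] 168 [284.8 205.7  77. ] cloud top 77.1 [284.1 205.6  75.4]
crate 2853 ((523.4537353515625, -167.2276153564453), (321.9341735839844, 153.3934783935547), 85.81062316894531) [ 524.2 -238.    43.2]
valve body 474 ((416.0032653808594, 288.873046875), (94.61111450195312, 69.84909057617188), 64.85079956054688) [410.7 296.5  29. ]
valve coil 293 ((424.8835754394531, 308.0509948730469), (30.678281784057617, 43.30462646484375), 64.70503997802734) [423.8 307.7  53.5]
knob 94 ((541.1710815429688, -337.5670471191406), (19.37449073791504, 21.051712036132812), 89.13912200927734) [ 540.1 -336.5  118. ]
bar 535 ((509.30035400390625, -302.1443176269531), (78.37867736816406, 138.37899780273438), 86.9090347290039) [ 493.8 -295.1   84.8]
pivot hi 1 ((453.3550720214844, -274.53485107421875), (0.0, 0.0), 0.0) [ 453.4 -274.5   95.2]
rod 156 ((489.6541442871094, -41.47107696533203), (21.883535385131836, 34.53870391845703), 28.584617614746094) [488.9 -40.   64. ]
grease 572 ((751.724609375, 138.45703125), (65.76073455810547, 63.65510940551758), 5.021490097045898) [751.8 139.2  73.7]
```

View pics/crop0.png

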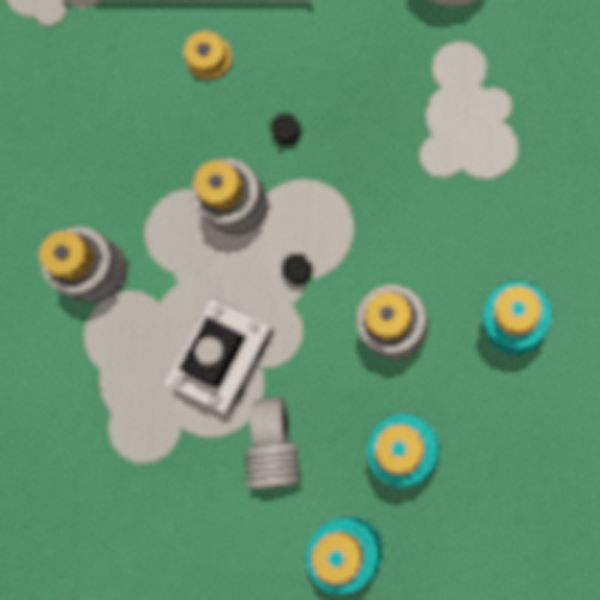

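The crop confirms three grey steel canisters with caps at pixels (167,196), (116,219) and (224,240). The three with turquoise bodies are left alone, and the rod end sits in cell 5. Next I refine the crate, pocket and bar.

```bash
cat >> h.py <<'E'
def yaw_now(s):
    from scipy.spatial.transform import Rotation as Ro
    M=Ro.from_quat(s["eef_rot"]).as_matrix();return np.degrees(np.arctan2(M[1,1],M[0,1]))
def go(x,y,z,yaw=None,s=None,mod=180):
    """print the turn, then the shift in the turned tool frame, in move units"""
    s=s or monitor.get_state();p=s["tool_pos"];y0=yaw_now(s);yaw=y0 if yaw is None else yaw
    d=(yaw-y0+mod/2)%mod-mod/2;a=np.radians(y0+d)
    w=np.array([x,y])-p[:2];ty=np.array([np.cos(a),np.sin(a)]);tx=np.array([-ty[1],ty[0]])  # z down: x = y x z
    tx=np.array([-np.sin(a),np.cos(a)])
    print("yaw0 %.1f d %.1f rz %.4f tx %.3f ty %.3f tz %.3f"%(y0,d,-d/360,w@tx/40,w@ty/40,(p[2]-z)/40),"j1 %.2f j6 %.2f"%(s["joints"][0],s["joints"][5]),p.round(1))
E
python3 - <<'E'
from h import *
z=np.load("top0.npz");im,d=z["im"],z["d"];P=cloud("top",d)
Q=P[165:260,295:460].reshape(-1,3)
th=np.radians(-4.2);C=np.array([523.5,-167.2])
q=Q[(Q[:,2]>42)&(Q[:,2]<48)]
for it in range(5):
    ex=np.array([np.cos(th),np.sin(th)]);ey=np.array([-ex[1],ex[0]])
    l=np.c_[(q[:,:2]-C)@ex,(q[:,:2]-C)@ey]
    # long outer rims -> angle ; side mids -> centre
    k=[]
    for sg in(1,-1):
        m=(abs(l[:,0]*sg-72)<5)&(abs(l[:,1])<150);k.append(np.polyfit(l[m,1],l[m,0],1)); 
    cx=(k[0][1]+k[1][1])/2
    m=(l[:,1]>140)&(abs(l[:,0])<65);ce=np.median(l[m&(l[:,1]>148)][:,1])-156
    div=[np.median(l[(abs(l[:,1]-c)<8)&(abs(l[:,0])<65)][:,1])-c for c in(12,84)]
    C=C+ex*cx+ey*np.mean(div+[ce]);th-=(k[0][0]+k[1][0])/2
print("crate",C,np.degrees(th),"widths",k[0][1]-k[1][1],ce,div)
ex=np.array([np.cos(th),np.sin(th)]);ey=np.array([-ex[1],ex[0]])
L=np.c_[(Q[:,:2]-C)@ex,(Q[:,:2]-C)@ey,Q[:,2]]
f=L[(abs(L[:,2]-20)<4)&(L[:,1]<-65)];print("pocket floor",len(f),np.percentile(f,[3,97],axis=0).round(1))
ins=lambda x,y:(C+ex*x+ey*y).round(1)
K=P[180:250,440:490].reshape(-1,3);K=K[(K[:,2]>114)&(K[:,2]<126)];kn=cv2.minEnclosingCircle(K[:,:2].astype(np.float32));print("knob",kn)
knl=np.array([(kn[0]-C)@ex,(kn[0]-C)@ey]);print("knob local",knl, "pivot y if R=110:",knl[1]+np.sqrt(110**2-(knl[0]+60)**2))
for n,x,y in(("c1",-36,-24),("c2",36,-24),("c3",-36,48),("c4",36,48),("c5",-36,120),("c6",36,120)):print(n,ins(x,y))
for n in("top",):
    b=L[(abs(L[:,2]-86)<4)&(L[:,1]<-70)];print("bar",cv2.minAreaRect(b[:,:2].astype(np.float32)))
E
```

```text
crate [ 520.72746125 -169.18714636] -4.180684948034664 widths 142.56523732899467 0.016449224267603313 [np.float64(-0.2542138969141128), np.float64(0.22785766896329562)]
pocket floor 677 [[ -73.2 -136.9   16.3]
 [  38.1  -89.4   22.1]]
knob ((541.5096435546875, -337.81927490234375), 11.076263427734375)
knob local [  33.02050045 -166.66835461] pivot y if R=110: -107.95560901570516
c1 [ 483.1 -190.5]
c2 [ 554.9 -195.7]
c3 [ 488.3 -118.7]
c4 [ 560.1 -123.9]
c5 [493.6 -46.9]
c6 [565.4 -52.1]
bar ((4.6297760009765625, -126.57015228271484), (151.30494689941406, 64.88937377929688), 1.0897104740142822)
```

```bash
python3 -c "
from h import *
go(541.5,-337.8,110,53.6)"
```

```text
yaw0 106.0 d -52.4 rz 0.1456 tx -3.532 ty 10.754 tz 3.139 j1 -1.03 j6 -0.26 [ 172.5 -600.2  235.6]
```

Call:
apply_moves([
  {"rz": 0.0182,"hand": 0.45},
  {"rz": 0.0182,"hand": 0.45},
  {"rz": 0.0182,"hand": 0.45},
  {"rz": 0.0182,"hand": 0.45},
  {"rz": 0.0182,"hand": 0.45},
])

```text
$.rows[0]: bad value
```

Call:
apply_moves([
  {"rz": 0.0182,"hand": 0.45},
  {"rz": 0.0182,"hand": 0.45},
  {"rz": 0.0182,"hand": 0.45},
  {"tx": -0.29,"ty": 0.9,"hand": 0.45},
  {"tx": -0.29,"ty": 0.9,"hand": 0.45},
])

```text
$.rows[0]: bad value
```

Call:
apply_moves([
  {"tx": -0.29,"ty": 0.9,"hand": 0.45},
  {"tx": -0.29,"ty": 0.9,"hand": 0.45},
  {"tx": -0.29,"ty": 0.9,"hand": 0.45},
  {"tx": -0.29,"ty": 0.9,"hand": 0.45},
  {"tx": -0.29,"ty": 0.9,"hand": 0.45},
])

```text
$.rows[0]: bad value
```

Call:
apply_moves([
  {"tx": -0.29,"ty": 0.9,"hand": 0.45},
  {"tx": -0.29,"ty": 0.9,"hand": 0.45},
  {"tx": -0.29,"ty": 0.9,"hand": 0.45},
  {"tx": -0.29,"ty": 0.9,"hand": 0.45},
  {"tx": -0.29,"ty": 0.9,"hand": 0.45},
])

```text
$.rows[0]: bad value
```

```bash
python3 -c "
from h import *
go(541.5,-337.8,110,53.6)"
```

```text
yaw0 106.0 d -52.4 rz 0.1456 tx -3.532 ty 10.754 tz 3.139 j1 -1.03 j6 -0.26 [ 172.5 -600.2  235.6]
```

Call:
apply_moves([
  {"rx": 0,"ry": 0,"rz": 0.0182,"tx": 0,"ty": 0,"tz": 0,"hand": 0.45},
  {"rx": 0,"ry": 0,"rz": 0.0182,"tx": 0,"ty": 0,"tz": 0,"hand": 0.45},
  {"rx": 0,"ry": 0,"rz": 0.0182,"tx": 0,"ty": 0,"tz": 0,"hand": 0.45},
  {"rx": 0,"ry": 0,"rz": 0.0182,"tx": 0,"ty": 0,"tz": 0,"hand": 0.45},
  {"rx": 0,"ry": 0,"rz": 0.0182,"tx": 0,"ty": 0,"tz": 0,"hand": 0.45},
])

```text
time_s: 0.52
tool_pos: [172.5, -600.4, 235.9]
eef_rot: [0.148, 0.989, 0.001, -0.0]
force: [0.7, 0.8, -1.3]
finger_gap: 0.708
gripper_force: 0.0
```

Call:
apply_moves([
  {"rx": 0,"ry": 0,"rz": 0.0182,"tx": 0,"ty": 0,"tz": 0,"hand": 0.45},
  {"rx": 0,"ry": 0,"rz": 0.0182,"tx": 0,"ty": 0,"tz": 0,"hand": 0.45},
  {"rx": 0,"ry": 0,"rz": 0.0182,"tx": 0,"ty": 0,"tz": 0,"hand": 0.45},
  {"rx": 0,"ry": 0,"rz": 0,"tx": -0.29,"ty": 0.9,"tz": 0,"hand": 0.45},
  {"rx": 0,"ry": 0,"rz": 0,"tx": -0.29,"ty": 0.9,"tz": 0,"hand": 0.45},
])

```text
time_s: 0.93
tool_pos: [233.2, -556.4, 235.5]
eef_rot: [0.314, 0.949, 0.001, -0.001]
force: [0.8, -0.5, -0.6]
finger_gap: 0.457
gripper_force: 0.0
```

Call:
apply_moves([
  {"rx": 0,"ry": 0,"rz": 0,"tx": -0.29,"ty": 0.9,"tz": 0,"hand": 0.45},
  {"rx": 0,"ry": 0,"rz": 0,"tx": -0.29,"ty": 0.9,"tz": 0,"hand": 0.45},
  {"rx": 0,"ry": 0,"rz": 0,"tx": -0.29,"ty": 0.9,"tz": 0,"hand": 0.45},
  {"rx": 0,"ry": 0,"rz": 0,"tx": -0.29,"ty": 0.9,"tz": 0,"hand": 0.45},
  {"rx": 0,"ry": 0,"rz": 0,"tx": -0.29,"ty": 0.9,"tz": 0,"hand": 0.45},
])

```text
time_s: 1.35
tool_pos: [388.5, -444.4, 236.2]
eef_rot: [0.312, 0.95, 0.0, -0.0]
force: [0.3, -1.0, -0.4]
finger_gap: 0.45
gripper_force: 0.0
```

Call:
apply_moves([
  {"rx": 0,"ry": 0,"rz": 0,"tx": -0.29,"ty": 0.9,"tz": 0,"hand": 0.45},
  {"rx": 0,"ry": 0,"rz": 0,"tx": -0.29,"ty": 0.9,"tz": 0,"hand": 0.45},
  {"rx": 0,"ry": 0,"rz": 0,"tx": -0.29,"ty": 0.9,"tz": 0,"hand": 0.45},
  {"rx": 0,"ry": 0,"rz": 0,"tx": -0.29,"ty": 0.9,"tz": 0,"hand": 0.45},
  {"rx": 0,"ry": 0,"rz": 0,"tx": -0.29,"ty": 0.8,"tz": 0,"hand": 0.45},
])

```text
time_s: 1.77
tool_pos: [539.9, -336.8, 236.1]
eef_rot: [0.312, 0.95, 0.0, -0.0]
force: [0.7, 0.4, 0.4]
finger_gap: 0.451
gripper_force: 0.0
```

```bash
python3 -c "
from h import *
go(541.5,-337.8,110,53.6)"
```

```text
yaw0 53.7 d -0.1 rz 0.0002 tx -0.046 ty 0.004 tz 3.153 j1 -0.30 j6 -1.90 [ 539.9 -336.8  236.1]
```

Call:
apply_moves([
  {"rx": 0,"ry": 0,"rz": 0,"tx": -0.04,"ty": 0,"tz": 0.65,"hand": 0.45},
  {"rx": 0,"ry": 0,"rz": 0,"tx": 0,"ty": 0,"tz": 0.65,"hand": 0.45},
  {"rx": 0,"ry": 0,"rz": 0,"tx": 0,"ty": 0,"tz": 0.65,"hand": 0.45},
  {"rx": 0,"ry": 0,"rz": 0,"tx": 0,"ty": 0,"tz": 0.65,"hand": 0.45},
  {"rx": 0,"ry": 0,"rz": 0,"tx": 0,"ty": 0,"tz": 0.55,"hand": 0.45},
])

```text
time_s: 2.18
tool_pos: [539.1, -339.0, 108.1]
eef_rot: [0.312, 0.95, 0.0, -0.001]
force: [-0.5, 0.6, -0.5]
finger_gap: 0.45
gripper_force: 0.0
```

Call:
apply_moves([
  {"rx": 0,"ry": 0,"rz": 0.0083,"tx": 0.01,"ty": -0.232,"tz": 0,"hand": 0.45},
  {"rx": 0,"ry": 0,"rz": 0.0083,"tx": 0.017,"ty": -0.232,"tz": 0,"hand": 0.45},
  {"rx": 0,"ry": 0,"rz": 0.0083,"tx": 0.025,"ty": -0.231,"tz": 0,"hand": 0.45},
  {"rx": 0,"ry": 0,"rz": 0.0083,"tx": 0.032,"ty": -0.23,"tz": 0,"hand": 0.45},
  {"rx": 0,"ry": 0,"rz": 0.0083,"tx": 0.039,"ty": -0.229,"tz": 0,"hand": 0.45},
])

```text
time_s: 2.6
tool_pos: [505.3, -370.2, 109.7]
eef_rot: [0.434, 0.901, 0.0, -0.0]
force: [2.3, 0.6, -0.5]
finger_gap: 0.455
gripper_force: 0.7
```

Call:
apply_moves([
  {"rx": 0,"ry": 0,"rz": 0.0083,"tx": 0.047,"ty": -0.227,"tz": 0,"hand": 0.45},
  {"rx": 0,"ry": 0,"rz": 0.0083,"tx": 0.054,"ty": -0.226,"tz": 0,"hand": 0.45},
  {"rx": 0,"ry": 0,"rz": 0.0083,"tx": 0.061,"ty": -0.224,"tz": 0,"hand": 0.45},
  {"rx": 0,"ry": 0,"rz": 0.0083,"tx": 0.068,"ty": -0.222,"tz": 0,"hand": 0.45},
  {"rx": 0,"ry": 0,"rz": 0.0083,"tx": 0.076,"ty": -0.22,"tz": 0,"hand": 0.45},
])

```text
time_s: 3.02
tool_pos: [461.6, -384.4, 110.3]
eef_rot: [0.548, 0.837, 0.0, 0.001]
force: [1.5, 0.4, -0.3]
finger_gap: 0.45
gripper_force: 0.6
```

Call:
apply_moves([
  {"rx": 0,"ry": 0,"rz": 0.0083,"tx": 0.082,"ty": -0.217,"tz": 0,"hand": 0.45},
  {"rx": 0,"ry": 0,"rz": 0.0083,"tx": 0.09,"ty": -0.214,"tz": 0,"hand": 0.45},
  {"rx": 0,"ry": 0,"rz": 0.0083,"tx": 0.096,"ty": -0.211,"tz": 0,"hand": 0.45},
  {"rx": 0,"ry": 0,"rz": 0.0083,"tx": 0.103,"ty": -0.208,"tz": 0,"hand": 0.45},
  {"rx": 0,"ry": 0,"rz": 0.0083,"tx": 0.11,"ty": -0.205,"tz": 0,"hand": 0.45},
])

```text
time_s: 3.43
tool_pos: [415.8, -379.0, 110.5]
eef_rot: [0.652, 0.758, 0.0, 0.001]
force: [2.0, -0.7, -0.5]
finger_gap: 0.45
gripper_force: 0.6
```

Call:
apply_moves([
  {"rx": 0,"ry": 0,"rz": 0,"tx": 0,"ty": 0,"tz": 0,"hand": 0.45},
  {"rx": 0,"ry": 0,"rz": 0,"tx": 0,"ty": 0,"tz": -0.8,"hand": 0.45},
  {"rx": 0,"ry": 0,"rz": 0,"tx": 0,"ty": 0,"tz": -0.8,"hand": 0.45},
  {"rx": 0,"ry": 0,"rz": 0,"tx": 0,"ty": 0,"tz": -0.8,"hand": 0.45},
  {"rx": 0,"ry": 0,"rz": 0,"tx": 0,"ty": 0,"tz": -0.6,"hand": 0.45},
])

```text
time_s: 3.85
tool_pos: [416.2, -379.0, 233.2]
eef_rot: [0.65, 0.76, -0.0, 0.001]
force: [0.6, -0.2, -0.2]
finger_gap: 0.452
gripper_force: 0.0
```

```bash
python3 - <<'E'
from h import *
im,d=get_image("top");np.savez("top1.npz",im=im,d=d);P=cloud("top",d)
cv2.imwrite("pics/top1.png",im[:,:,::-1])
K=P[210:290,420:512].reshape(-1,3);K=K[(K[:,2]>80)&(K[:,2]<90)];
print("bar",len(K),cv2.minAreaRect(K[:,:2].astype(np.float32)))
for n,l in(("top",300),):
    for c,a,p,b in brass(n,im,77):
        if c[0]<300: print(c.round(1),p.round(1))
Q=P[230:278,145:192].reshape(-1,3);Q=Q[(Q[:,2]>48)&(Q[:,2]<62)];print("coil",cv2.minAreaRect(Q[:,:2].astype(np.float32)))
go(424.9,308,160,64.7)
E
```

```text
bar 480 ((439.12255859375, -323.118408203125), (128.2724609375, 22.801542282104492), 75.09088897705078)
[163.9 153.1] [642.3 318.1  77. ]
[167.1 195.7] [543.1 303.9  77. ]
[116.1 219.2] [490.4 409.8  77. ]
[267.1 238.3] [451.1  85.5  77. ]
[224.1 240. ] [447.  176.6  77. ]
[227.9 284.6] [355.3 166.1  77. ]
[207.1 320.7] [284.7 205.7  77. ]
coil ((424.89288330078125, 308.2843322753906), (30.605093002319336, 43.49671173095703), 64.09437561035156)
yaw0 9.0 d 55.7 rz -0.1548 tx 7.204 ty 15.637 tz 1.954 j1 -0.45 j6 -2.54 [ 418.1 -380.7  238.2]
```

View pics/top1.png

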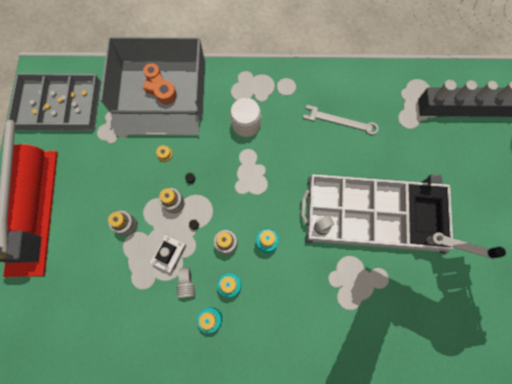

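The bar now lies from (438,238) to the knob at (497,252), at 1.76 rad and clear of the pocket. I'll take the valve along its long coil sides, with tool y along valve x, because that keeps joint 6 in mid-range.

```bash
python3 -c "
from h import *
go(424.9,308.2,48,154.4,mod=360)"
```

```text
yaw0 9.0 d 145.4 rz -0.4040 tx -15.604 ty 7.288 tz 4.754 j1 -0.45 j6 -2.54 [ 418.1 -380.7  238.2]
```

Call:
apply_moves([
  {"rx": 0,"ry": 0,"rz": -0.0192,"tx": 0,"ty": 0,"tz": 0,"hand": 0.8},
  {"rx": 0,"ry": 0,"rz": -0.0192,"tx": 0,"ty": 0,"tz": 0,"hand": 0.8},
  {"rx": 0,"ry": 0,"rz": -0.0192,"tx": 0,"ty": 0,"tz": 0,"hand": 0.8},
  {"rx": 0,"ry": 0,"rz": -0.0192,"tx": 0,"ty": 0,"tz": 0,"hand": 0.8},
  {"rx": 0,"ry": 0,"rz": -0.0192,"tx": 0,"ty": 0,"tz": 0,"hand": 0.8},
])

```text
time_s: 4.32
tool_pos: [415.6, -378.5, 229.9]
eef_rot: [0.392, 0.92, 0.0, -0.001]
force: [0.0, 0.5, 0.7]
finger_gap: 0.74
gripper_force: 0.0
```

Call:
apply_moves([
  {"rx": 0,"ry": 0,"rz": -0.0192,"tx": 0,"ty": 0,"tz": 0,"hand": 0.8},
  {"rx": 0,"ry": 0,"rz": -0.0192,"tx": 0,"ty": 0,"tz": 0,"hand": 0.8},
  {"rx": 0,"ry": 0,"rz": -0.0192,"tx": 0,"ty": 0,"tz": 0,"hand": 0.8},
  {"rx": 0,"ry": 0,"rz": -0.0192,"tx": 0,"ty": 0,"tz": 0,"hand": 0.8},
  {"rx": 0,"ry": 0,"rz": -0.0192,"tx": 0,"ty": 0,"tz": 0,"hand": 0.8},
])

```text
time_s: 4.73
tool_pos: [415.6, -378.5, 229.9]
eef_rot: [0.102, 0.995, 0.0, -0.001]
force: [1.1, 0.0, -0.5]
finger_gap: 0.798
gripper_force: 0.0
```

Call:
apply_moves([
  {"rx": 0,"ry": 0,"rz": -0.0192,"tx": 0,"ty": 0,"tz": 0,"hand": 0.8},
  {"rx": 0,"ry": 0,"rz": -0.0192,"tx": 0,"ty": 0,"tz": 0,"hand": 0.8},
  {"rx": 0,"ry": 0,"rz": -0.0192,"tx": 0,"ty": 0,"tz": 0,"hand": 0.8},
  {"rx": 0,"ry": 0,"rz": -0.0192,"tx": 0,"ty": 0,"tz": 0,"hand": 0.8},
  {"rx": 0,"ry": 0,"rz": -0.0192,"tx": 0,"ty": 0,"tz": 0,"hand": 0.8},
])

```text
time_s: 5.15
tool_pos: [415.6, -378.5, 229.9]
eef_rot: [-0.199, 0.98, 0.0, -0.0]
force: [-0.3, -0.2, 0.3]
finger_gap: 0.8
gripper_force: 0.0
```

Call:
apply_moves([
  {"rx": 0,"ry": 0,"rz": -0.0192,"tx": 0,"ty": 0,"tz": 0,"hand": 0.8},
  {"rx": 0,"ry": 0,"rz": -0.0192,"tx": 0,"ty": 0,"tz": 0,"hand": 0.8},
  {"rx": 0,"ry": 0,"rz": -0.0192,"tx": 0,"ty": 0,"tz": 0,"hand": 0.8},
  {"rx": 0,"ry": 0,"rz": -0.0192,"tx": 0,"ty": 0,"tz": 0,"hand": 0.8},
  {"rx": 0,"ry": 0,"rz": -0.0192,"tx": 0,"ty": 0,"tz": 0,"hand": 0.8},
])

```text
time_s: 5.57
tool_pos: [415.6, -378.5, 229.9]
eef_rot: [-0.481, 0.877, 0.001, -0.0]
force: [-0.4, 0.4, -0.6]
finger_gap: 0.8
gripper_force: 0.0
```

```bash
python3 -c "
from h import *
go(424.9,308.2,48,154.4,mod=360)"
```

```text
yaw0 147.5 d 6.9 rz -0.0193 tx -15.582 ty 7.208 tz 4.547 j1 -0.45 j6 -0.12 [ 415.6 -378.5  229.9]
```

Call:
apply_moves([
  {"rx": 0,"ry": 0,"rz": -0.0192,"tx": 0,"ty": 0,"tz": 0,"hand": 0.8},
  {"rx": 0,"ry": 0,"rz": 0,"tx": -0.9,"ty": 0.42,"tz": 0,"hand": 0.8},
  {"rx": 0,"ry": 0,"rz": 0,"tx": -0.9,"ty": 0.42,"tz": 0,"hand": 0.8},
  {"rx": 0,"ry": 0,"rz": 0,"tx": -0.9,"ty": 0.42,"tz": 0,"hand": 0.8},
  {"rx": 0,"ry": 0,"rz": 0,"tx": -0.9,"ty": 0.42,"tz": 0,"hand": 0.8},
])

```text
time_s: 5.98
tool_pos: [418.1, -218.3, 229.9]
eef_rot: [-0.53, 0.848, 0.0, -0.0]
force: [1.3, 0.3, 0.4]
finger_gap: 0.801
gripper_force: 0.0
```

Call:
apply_moves([
  {"rx": 0,"ry": 0,"rz": 0,"tx": -0.9,"ty": 0.42,"tz": 0,"hand": 0.8},
  {"rx": 0,"ry": 0,"rz": 0,"tx": -0.9,"ty": 0.42,"tz": 0,"hand": 0.8},
  {"rx": 0,"ry": 0,"rz": 0,"tx": -0.9,"ty": 0.42,"tz": 0,"hand": 0.8},
  {"rx": 0,"ry": 0,"rz": 0,"tx": -0.9,"ty": 0.42,"tz": 0,"hand": 0.8},
  {"rx": 0,"ry": 0,"rz": 0,"tx": -0.9,"ty": 0.42,"tz": 0,"hand": 0.8},
])

```text
time_s: 6.4
tool_pos: [421.6, -19.2, 230.5]
eef_rot: [-0.53, 0.848, 0.0, -0.0]
force: [0.6, -0.6, -0.5]
finger_gap: 0.795
gripper_force: 0.0
```

Call:
apply_moves([
  {"rx": 0,"ry": 0,"rz": 0,"tx": -0.9,"ty": 0.42,"tz": 0,"hand": 0.8},
  {"rx": 0,"ry": 0,"rz": 0,"tx": -0.9,"ty": 0.42,"tz": 0,"hand": 0.8},
  {"rx": 0,"ry": 0,"rz": 0,"tx": -0.9,"ty": 0.42,"tz": 0,"hand": 0.8},
  {"rx": 0,"ry": 0,"rz": 0,"tx": -0.9,"ty": 0.42,"tz": 0,"hand": 0.8},
  {"rx": 0,"ry": 0,"rz": 0,"tx": -0.9,"ty": 0.42,"tz": 0,"hand": 0.8},
])

```text
time_s: 6.82
tool_pos: [425.0, 179.6, 230.4]
eef_rot: [-0.53, 0.848, -0.0, -0.0]
force: [0.9, -0.6, -0.0]
finger_gap: 0.797
gripper_force: 0.0
```

Call:
apply_moves([
  {"rx": 0,"ry": 0,"rz": 0,"tx": -0.9,"ty": 0.42,"tz": 0,"hand": 0.8},
  {"rx": 0,"ry": 0,"rz": 0,"tx": -0.9,"ty": 0.42,"tz": 0,"hand": 0.8},
  {"rx": 0,"ry": 0,"rz": 0,"tx": -0.9,"ty": 0.42,"tz": 0,"hand": 0.8},
  {"rx": 0,"ry": 0,"rz": 0,"tx": -0.28,"ty": 0.07,"tz": 0,"hand": 0.8},
  {"rx": 0,"ry": 0,"rz": 0,"tx": 0,"ty": 0,"tz": 0,"hand": 0.8},
])

```text
time_s: 7.23
tool_pos: [430.3, 310.9, 229.5]
eef_rot: [-0.531, 0.847, -0.0, -0.0]
force: [1.1, -0.0, 0.3]
finger_gap: 0.799
gripper_force: 0.0
```

```bash
python3 - <<'E'
from h import *
im,d=get_image("top");P=cloud("top",d)
for c,a,p,b in brass("top",im,77):
    if c[0]<300: print(c.round(1),p.round(1))
Q=P[220:288,135:202].reshape(-1,3);Q=Q[(Q[:,2]>48)&(Q[:,2]<62)];r=cv2.minAreaRect(Q[:,:2].astype(np.float32));print("coil",r)
go(*r[0],48,154.4,mod=360)
E
```

```text
[163.9 153.2] [642.2 318.   77. ]
[170.3 198.1] [537.8 296.7  77. ]
[267.1 238.5] [450.7  85.7  77. ]
[224.1 240.1] [446.7 176.6  77. ]
[227.9 284.6] [355.4 166.1  77. ]
[207.2 320.7] [284.8 205.7  77. ]
coil ((425.0025634765625, 308.2955017089844), (29.805017471313477, 43.24050521850586), 64.58939361572266)
yaw0 154.1 d 0.3 rz -0.0008 tx 0.066 ty 0.103 tz 4.537 j1 0.93 j6 -1.38 [429.9 308.9 229.5]
```

Call:
apply_moves([
  {"rx": 0,"ry": 0,"rz": -0.001,"tx": 0.07,"ty": 0.1,"tz": 0.8,"hand": 0.8},
  {"rx": 0,"ry": 0,"rz": 0,"tx": 0,"ty": 0,"tz": 0.9,"hand": 0.8},
  {"rx": 0,"ry": 0,"rz": 0,"tx": 0,"ty": 0,"tz": 0.9,"hand": 0.8},
  {"rx": 0,"ry": 0,"rz": 0,"tx": 0,"ty": 0,"tz": 0.8,"hand": 0.8},
  {"rx": 0,"ry": 0,"rz": 0,"tx": 0,"ty": 0,"tz": 0.4,"hand": 0.8},
])

```text
time_s: 7.7
tool_pos: [423.5, 303.3, 75.0]
eef_rot: [-0.531, 0.847, -0.001, -0.004]
force: [-0.0, -0.5, 0.6]
finger_gap: 0.8
gripper_force: 0.0
```

```bash
python3 -c "
from h import *
go(425,308.2,48,154.4,mod=360)"
```

```text
yaw0 154.2 d 0.2 rz -0.0006 tx -0.126 ty 0.019 tz 0.674 j1 0.93 j6 -1.38 [423.5 303.3  75. ]
```

Call:
apply_moves([
  {"rx": 0,"ry": 0,"rz": 0,"tx": 0,"ty": 0,"tz": 0.2,"hand": 0.8},
  {"rx": 0,"ry": 0,"rz": 0,"tx": 0,"ty": 0,"tz": 0.2,"hand": 0.8},
  {"rx": 0,"ry": 0,"rz": 0,"tx": 0,"ty": 0,"tz": 0,"hand": 0.8},
  {"rx": 0,"ry": 0,"rz": 0,"tx": 0,"ty": 0,"tz": 0,"hand": 0.8},
  {"rx": 0,"ry": 0,"rz": 0,"tx": 0,"ty": 0,"tz": 0,"hand": 0.8},
])

```text
time_s: 8.12
tool_pos: [426.0, 307.7, 63.9]
eef_rot: [-0.532, 0.847, 0.0, 0.001]
force: [-0.3, 0.5, 1.2]
finger_gap: 0.803
gripper_force: 0.0
```

```bash
python3 -c "
from h import *
go(425,308.2,48,154.4,mod=360)"
```

```text
yaw0 154.3 d 0.1 rz -0.0002 tx 0.000 ty 0.029 tz 0.398 j1 0.93 j6 -1.38 [426.  307.7  63.9]
```

Call:
apply_moves([
  {"rx": 0,"ry": 0,"rz": 0,"tx": 0,"ty": 0.03,"tz": 0.2,"hand": 0.8},
  {"rx": 0,"ry": 0,"rz": 0,"tx": 0,"ty": 0,"tz": 0.2,"hand": 0.8},
  {"rx": 0,"ry": 0,"rz": 0,"tx": 0,"ty": 0,"tz": 0,"hand": 0.8},
  {"rx": 0,"ry": 0,"rz": 0,"tx": 0,"ty": 0,"tz": 0,"hand": 0.2},
  {"rx": 0,"ry": 0,"rz": 0,"tx": 0,"ty": 0,"tz": 0,"hand": 0.2},
])

```text
time_s: 8.53
tool_pos: [424.2, 307.8, 46.5]
eef_rot: [-0.532, 0.847, -0.0, -0.0]
force: [0.9, -0.1, -0.1]
finger_gap: 0.72
gripper_force: 0.0
```

Call:
apply_moves([
  {"rx": 0,"ry": 0,"rz": 0,"tx": 0,"ty": 0,"tz": 0,"hand": 0.2},
  {"rx": 0,"ry": 0,"rz": 0,"tx": 0,"ty": 0,"tz": 0,"hand": 0.2},
  {"rx": 0,"ry": 0,"rz": 0,"tx": 0,"ty": 0,"tz": 0,"hand": 0.2},
  {"rx": 0,"ry": 0,"rz": 0,"tx": 0,"ty": 0,"tz": 0,"hand": 0.2},
  {"rx": 0,"ry": 0,"rz": 0,"tx": 0,"ty": 0,"tz": 0,"hand": 0.2},
])

```text
time_s: 8.95
tool_pos: [424.1, 308.0, 46.7]
eef_rot: [-0.532, 0.847, 0.0, 0.0]
force: [-2.9, 1.0, 1.3]
finger_gap: 0.505
gripper_force: 30.0
```

Call:
apply_moves([
  {"rx": 0,"ry": 0,"rz": 0,"tx": 0,"ty": 0,"tz": -0.3,"hand": 0.2},
  {"rx": 0,"ry": 0,"rz": 0,"tx": 0,"ty": 0,"tz": -0.6,"hand": 0.2},
  {"rx": 0,"ry": 0,"rz": -0.0148,"tx": 0,"ty": 0,"tz": -0.8,"hand": 0.2},
  {"rx": 0,"ry": 0,"rz": -0.0148,"tx": 0,"ty": 0,"tz": -0.8,"hand": 0.2},
  {"rx": 0,"ry": 0,"rz": -0.0148,"tx": 0,"ty": 0,"tz": -0.8,"hand": 0.2},
])

```text
time_s: 9.37
tool_pos: [423.2, 306.4, 178.4]
eef_rot: [-0.646, 0.763, -0.0, -0.002]
force: [-0.1, 1.6, -5.2]
finger_gap: 0.503
gripper_force: 30.0
```

Call:
apply_moves([
  {"rx": 0,"ry": 0,"rz": -0.0148,"tx": 0,"ty": 0,"tz": -0.3,"hand": 0.2},
  {"rx": 0,"ry": 0,"rz": 0,"tx": 0,"ty": 0,"tz": 0,"hand": 0.2},
  {"rx": 0,"ry": 0,"rz": 0,"tx": 0,"ty": 0,"tz": 0,"hand": 0.2},
  {"rx": 0,"ry": 0,"rz": 0,"tx": 0,"ty": 0,"tz": 0,"hand": 0.2},
  {"rx": 0,"ry": 0,"rz": 0,"tx": 0,"ty": 0,"tz": 0,"hand": 0.2},
])

```text
time_s: 9.78
tool_pos: [423.2, 306.5, 188.0]
eef_rot: [-0.679, 0.734, -0.0, -0.003]
force: [-0.3, 0.2, -5.2]
finger_gap: 0.504
gripper_force: 30.0
```

```bash
python3 -c "
from h import *
go(512.8,-276.9,100,175.8,mod=360)"
```

```text
yaw0 175.5 d 0.3 rz -0.0008 tx 14.381 ty -3.303 tz 2.200 j1 0.94 j6 -1.02 [423.2 306.5 188. ]
```

Call:
apply_moves([
  {"rx": 0,"ry": 0,"rz": -0.0008,"tx": 0.6,"ty": -0.14,"tz": 0,"hand": 0.2},
  {"rx": 0,"ry": 0,"rz": 0,"tx": 0.8,"ty": -0.185,"tz": 0,"hand": 0.2},
  {"rx": 0,"ry": 0,"rz": 0,"tx": 0.8,"ty": -0.185,"tz": 0,"hand": 0.2},
  {"rx": 0,"ry": 0,"rz": 0,"tx": 0.8,"ty": -0.185,"tz": 0,"hand": 0.2},
  {"rx": 0,"ry": 0,"rz": 0,"tx": 0.8,"ty": -0.185,"tz": 0,"hand": 0.2},
])

```text
time_s: 10.2
tool_pos: [447.6, 151.7, 188.9]
eef_rot: [-0.681, 0.732, 0.0, -0.002]
force: [1.5, 0.4, -5.8]
finger_gap: 0.5
gripper_force: 30.0
```

Call:
apply_moves([
  {"rx": 0,"ry": 0,"rz": 0,"tx": 0.8,"ty": -0.185,"tz": 0,"hand": 0.2},
  {"rx": 0,"ry": 0,"rz": 0,"tx": 0.8,"ty": -0.185,"tz": 0,"hand": 0.2},
  {"rx": 0,"ry": 0,"rz": 0,"tx": 0.8,"ty": -0.185,"tz": 0,"hand": 0.2},
  {"rx": 0,"ry": 0,"rz": 0,"tx": 0.8,"ty": -0.185,"tz": 0,"hand": 0.2},
  {"rx": 0,"ry": 0,"rz": 0,"tx": 0.8,"ty": -0.185,"tz": 0,"hand": 0.2},
])

```text
time_s: 10.62
tool_pos: [473.0, -10.4, 189.1]
eef_rot: [-0.681, 0.732, 0.001, -0.001]
force: [0.3, 0.3, -5.1]
finger_gap: 0.507
gripper_force: 30.0
```

Call:
apply_moves([
  {"rx": 0,"ry": 0,"rz": 0,"tx": 0.8,"ty": -0.185,"tz": 0,"hand": 0.2},
  {"rx": 0,"ry": 0,"rz": 0,"tx": 0.8,"ty": -0.185,"tz": 0,"hand": 0.2},
  {"rx": 0,"ry": 0,"rz": 0,"tx": 0.8,"ty": -0.185,"tz": 0,"hand": 0.2},
  {"rx": 0,"ry": 0,"rz": 0,"tx": 0.8,"ty": -0.185,"tz": 0,"hand": 0.2},
  {"rx": 0,"ry": 0,"rz": 0,"tx": 0.8,"ty": -0.185,"tz": 0,"hand": 0.2},
])

```text
time_s: 11.03
tool_pos: [498.5, -172.5, 188.7]
eef_rot: [-0.681, 0.732, 0.001, -0.001]
force: [1.0, 0.6, -4.7]
finger_gap: 0.504
gripper_force: 30.0
```

Call:
apply_moves([
  {"rx": 0,"ry": 0,"rz": 0,"tx": 0.8,"ty": -0.185,"tz": 0,"hand": 0.2},
  {"rx": 0,"ry": 0,"rz": 0,"tx": 0.8,"ty": -0.185,"tz": 0,"hand": 0.2},
  {"rx": 0,"ry": 0,"rz": 0,"tx": 0.6,"ty": -0.14,"tz": 0,"hand": 0.2},
  {"rx": 0,"ry": 0,"rz": 0,"tx": 0.38,"ty": -0.06,"tz": 0,"hand": 0.2},
  {"rx": 0,"ry": 0,"rz": 0,"tx": 0,"ty": 0,"tz": 0,"hand": 0.2},
])

```text
time_s: 11.45
tool_pos: [514.1, -278.3, 187.9]
eef_rot: [-0.68, 0.733, 0.001, -0.001]
force: [0.1, -0.3, -4.5]
finger_gap: 0.508
gripper_force: 30.0
```

Call:
apply_moves([
  {"rx": 0,"ry": 0,"rz": 0,"tx": 0,"ty": 0,"tz": 0.5,"hand": 0.2},
  {"rx": 0,"ry": 0,"rz": 0,"tx": 0,"ty": 0,"tz": 0.5,"hand": 0.2},
  {"rx": 0,"ry": 0,"rz": 0,"tx": 0,"ty": 0,"tz": 0.5,"hand": 0.2},
  {"rx": 0,"ry": 0,"rz": 0,"tx": 0,"ty": 0,"tz": 0,"hand": 0.2},
  {"rx": 0,"ry": 0,"rz": 0,"tx": 0,"ty": 0,"tz": 0,"hand": 0.2},
])

```text
time_s: 11.87
tool_pos: [513.4, -274.8, 128.5]
eef_rot: [-0.681, 0.732, 0.002, -0.002]
force: [0.2, -0.8, -4.7]
finger_gap: 0.502
gripper_force: 30.0
```

```bash
python3 - <<'E'
from h import *
go(512.8,-276.9,66.7,175.8,mod=360)
im,d=get_image("top");np.savez("top2.npz",im=im,d=d);P=cloud("top",d);
s,_=get_image("side")
cv2.imwrite("pics/both2.png",np.hstack([cv2.resize(im[150:290,370:512,::-1],None,fx=2.8,fy=2.8),cv2.resize(s[230:384,190:330,::-1],(356,392))]))
E
```

```text
yaw0 175.9 d -0.1 rz 0.0003 tx 0.054 ty 0.011 tz 1.546 j1 -0.21 j6 0.14 [ 513.4 -274.8  128.5]
```

View pics/both2.png

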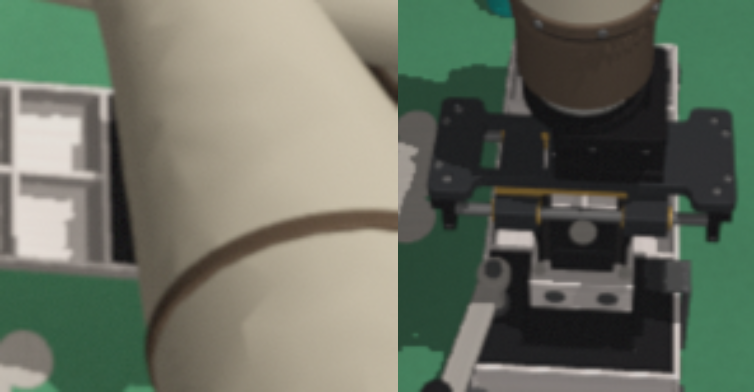

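The side crop shows the valve body level at (582,290), held over the pocket, with the bar out at lower left. The top view is blocked by the arm. I lower and check before entering the mouth.

Call:
apply_moves([
  {"rx": 0,"ry": 0,"rz": 0,"tx": 0.04,"ty": 0,"tz": 0.3,"hand": 0.2},
  {"rx": 0,"ry": 0,"rz": 0,"tx": 0,"ty": 0,"tz": 0.3,"hand": 0.2},
  {"rx": 0,"ry": 0,"rz": 0,"tx": 0,"ty": 0,"tz": 0.1,"hand": 0.2},
  {"rx": 0,"ry": 0,"rz": 0,"tx": 0,"ty": 0,"tz": 0,"hand": 0.2},
  {"rx": 0,"ry": 0,"rz": 0,"tx": 0,"ty": 0,"tz": 0,"hand": 0.2},
])

```text
time_s: 12.38
tool_pos: [515.3, -277.3, 103.6]
eef_rot: [-0.682, 0.732, -0.001, 0.0]
force: [-0.2, 0.5, -4.7]
finger_gap: 0.507
gripper_force: 30.0
```

```bash
python3 - <<'E'
from h import *
go(512.8,-276.9,66.7,175.8,mod=360)
s,d=get_image("side");np.savez("side2.npz",im=s,d=d);P=cloud("side",d)[290:384,200:330].reshape(-1,3)
C=np.array([520.73,-169.19]);th=np.radians(-4.18);ex=np.array([np.cos(th),np.sin(th)]);ey=np.array([-ex[1],ex[0]])
L=np.c_[(P[:,:2]-C)@ex,(P[:,:2]-C)@ey+108,P[:,2]]
# front (-y) face of valve body between z 55 and 80
m=(L[:,2]>56)&(L[:,2]<78)&(L[:,1]>-45)&(L[:,1]<-12)&(abs(L[:,0])<50)
f=L[m];print(len(f),"face y",np.percentile(f[:,1],[10,50,90]).round(1),"x range",np.percentile(f[:,0],[2,98]).round(1), "z",f[:,2].min())
# crate -y wall rim for the side camera's bias
r=L[(abs(L[:,2]-45)<4)&(L[:,1]<-43)];print("rim y (want ~-48)",np.median(r[:,1]),"x",np.percentile(r[:,0],[2,98]))
go(512.8,-276.9,66.7,175.8,mod=360)
E
```

```text
yaw0 175.9 d -0.1 rz 0.0004 tx -0.004 ty 0.064 tz 0.923 j1 -0.22 j6 0.15 [ 515.3 -277.3  103.6]
227 face y [-27.2 -26.4 -25.4] x range [-32.6  34.9] z 56.34326410030316
rim y (want ~-48) -48.061148267006274 x [-68.75135089  68.31100801]
yaw0 175.9 d -0.1 rz 0.0004 tx -0.006 ty 0.068 tz 0.928 j1 -0.22 j6 0.15 [ 515.5 -277.3  103.8]
```

Call:
apply_moves([
  {"rx": 0,"ry": 0,"rz": 0,"tx": -0.03,"ty": 0.04,"tz": 0,"hand": 0.2},
  {"rx": 0,"ry": 0,"rz": 0,"tx": 0,"ty": 0,"tz": 0.15,"hand": 0.2},
  {"rx": 0,"ry": 0,"rz": 0,"tx": 0,"ty": 0,"tz": 0.15,"hand": 0.2},
  {"rx": 0,"ry": 0,"rz": 0,"tx": 0,"ty": 0,"tz": 0.1,"hand": 0.2},
  {"rx": 0,"ry": 0,"rz": 0,"tx": 0,"ty": 0,"tz": 0,"hand": 0.2},
])

```text
time_s: 12.85
tool_pos: [512.1, -275.4, 85.1]
eef_rot: [-0.681, 0.732, 0.001, -0.001]
force: [-0.7, 0.4, -3.9]
finger_gap: 0.504
gripper_force: 30.0
```

Call:
apply_moves([
  {"rx": 0,"ry": 0,"rz": 0,"tx": 0,"ty": 0,"tz": 0.1,"hand": 0.2},
  {"rx": 0,"ry": 0,"rz": 0,"tx": 0,"ty": 0,"tz": 0.1,"hand": 0.2},
  {"rx": 0,"ry": 0,"rz": 0,"tx": 0,"ty": 0,"tz": 0.1,"hand": 0.2},
  {"rx": 0,"ry": 0,"rz": 0,"tx": 0,"ty": 0,"tz": 0.1,"hand": 0.2},
  {"rx": 0,"ry": 0,"rz": 0,"tx": 0,"ty": 0,"tz": 0,"hand": 0.2},
])

```text
time_s: 13.27
tool_pos: [512.4, -275.6, 69.4]
eef_rot: [-0.681, 0.732, 0.001, -0.0]
force: [-0.5, -0.3, -5.0]
finger_gap: 0.505
gripper_force: 30.0
```

In smoothly with no contact force. Finish the last 3 mm and release.

Call:
apply_moves([
  {"rx": 0,"ry": 0,"rz": 0,"tx": 0,"ty": 0,"tz": 0.04,"hand": 0.2},
  {"rx": 0,"ry": 0,"rz": 0,"tx": 0,"ty": 0,"tz": 0.03,"hand": 0.2},
  {"rx": 0,"ry": 0,"rz": 0,"tx": 0,"ty": 0,"tz": 0,"hand": 0.2},
  {"rx": 0,"ry": 0,"rz": 0,"tx": 0,"ty": 0,"tz": 0,"hand": 0.65},
  {"rx": 0,"ry": 0,"rz": 0,"tx": 0,"ty": 0,"tz": 0,"hand": 0.65},
])

```text
time_s: 13.68
tool_pos: [514.3, -276.3, 69.0]
eef_rot: [-0.682, 0.732, -0.001, 0.001]
force: [1.0, -0.4, 0.6]
finger_gap: 0.579
gripper_force: 0.0
```

Call:
apply_moves([
  {"rx": 0,"ry": 0,"rz": 0,"tx": 0,"ty": 0,"tz": 0,"hand": 0.65},
  {"rx": 0,"ry": 0,"rz": 0,"tx": 0,"ty": 0,"tz": -0.3,"hand": 0.65},
  {"rx": 0,"ry": 0,"rz": 0,"tx": 0,"ty": 0,"tz": -0.8,"hand": 0.65},
  {"rx": 0,"ry": 0,"rz": 0,"tx": 0,"ty": 0,"tz": -0.9,"hand": 0.65},
  {"rx": 0,"ry": 0,"rz": 0,"tx": 0,"ty": 0,"tz": -0.9,"hand": 0.5},
])

```text
time_s: 14.1
tool_pos: [513.0, -275.9, 185.6]
eef_rot: [-0.681, 0.732, -0.0, -0.0]
force: [0.6, -1.2, 0.3]
finger_gap: 0.628
gripper_force: 0.0
```

```bash
python3 - <<'E'
from h import *
s,d=get_image("side");P=cloud("side",d)[290:384,200:330].reshape(-1,3)
cv2.imwrite("pics/side3.png",cv2.resize(s[230:384,190:330,::-1],None,fx=3,fy=3))
C=np.array([520.73,-169.19]);th=np.radians(-4.18);ex=np.array([np.cos(th),np.sin(th)]);ey=np.array([-ex[1],ex[0]])
L=np.c_[(P[:,:2]-C)@ex,(P[:,:2]-C)@ey+108,P[:,2]]
m=(abs(L[:,0])<21)&(abs(L[:,1])<14)&(L[:,2]<90);print("coil top z",np.percentile(L[m][:,2],[50,80,95]))
m=(abs(L[:,0])<33)&(L[:,1]<-18)&(L[:,1]>-23);print("body top z (want 50)",np.percentile(L[m][:,2],[20,50,80]))
go(415.5,-376.5,200,25)
E
```

```text
coil top z [74.96954292 76.25843943 77.4367206 ]
body top z (want 50) [48.66510719 49.71904577 51.0875538 ]
yaw0 176.0 d 29.0 rz -0.0804 tx 1.156 ty 3.350 tz -0.130 j1 -0.22 j6 0.14 [ 517.4 -278.   194.8]
```

View pics/side3.png

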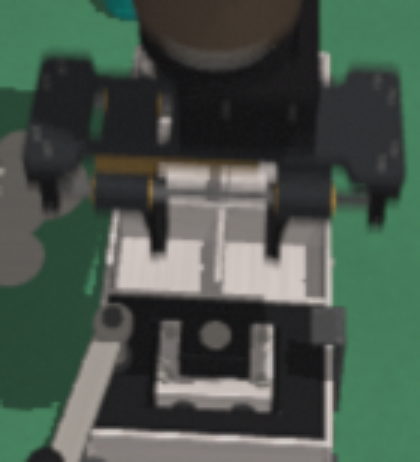

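The side crop shows the valve seated in the pocket at (215,365), body top at 50 mm and coil top at 75 mm. The bar is still open with its knob at (45,458). Now close the bar.

```bash
python3 - <<'E'
from h import *
im,d=get_image("top");P=cloud("top",d)[210:290,420:512].reshape(-1,3);K=P[(P[:,2]>114)&(P[:,2]<126)]
print("knob",len(K),len(K) and cv2.minEnclosingCircle(K[:,:2].astype(np.float32)))
go(424.7,-378.8,110,176,mod=360)
E
```

```text
knob 0 0
yaw0 176.0 d -0.0 rz 0.0000 tx 2.687 ty 2.134 tz 2.051 j1 -0.22 j6 0.14 [ 517.4 -277.5  192.1]
```

Call:
apply_moves([
  {"rx": 0,"ry": 0,"rz": 0,"tx": 0.6,"ty": 0.5,"tz": 0,"hand": 0.5},
  {"rx": 0,"ry": 0,"rz": 0,"tx": 0.75,"ty": 0.6,"tz": 0,"hand": 0.5},
  {"rx": 0,"ry": 0,"rz": 0,"tx": 0.75,"ty": 0.6,"tz": 0,"hand": 0.5},
  {"rx": 0,"ry": 0,"rz": 0,"tx": 0.6,"ty": 0.45,"tz": 0,"hand": 0.5},
  {"rx": 0,"ry": 0,"rz": 0,"tx": 0,"ty": 0,"tz": 0,"hand": 0.5},
])

```text
time_s: 14.62
tool_pos: [416.5, -380.2, 184.3]
eef_rot: [-0.68, 0.734, -0.0, -0.0]
force: [0.4, -0.4, 0.7]
finger_gap: 0.501
gripper_force: 0.0
```

```bash
python3 - <<'E'
from h import *
s,d=get_image("side");cv2.imwrite("pics/side4.png",cv2.resize(s[230:384,130:330,::-1],None,fx=3,fy=3))
im,d=get_image("top");P=cloud("top",d)[210:290,420:512].reshape(-1,3);K=P[(P[:,2]>114)&(P[:,2]<126)]
print("knob",len(K),len(K) and cv2.minEnclosingCircle(K[:,:2].astype(np.float32)))
go(424.7,-378.8,110,176,mod=360)
E
```

```text
knob 100 ((422.8919677734375, -377.2812805175781), 10.952099800109863)
yaw0 175.8 d 0.2 rz -0.0006 tx 0.003 ty -0.142 tz 1.855 j1 -0.45 j6 0.37 [ 419.  -378.3  184.2]
```

Call:
apply_moves([
  {"rx": 0,"ry": 0,"rz": 0,"tx": 0,"ty": -0.1,"tz": 0.4,"hand": 0.5},
  {"rx": 0,"ry": 0,"rz": 0,"tx": 0,"ty": 0,"tz": 0.5,"hand": 0.5},
  {"rx": 0,"ry": 0,"rz": 0,"tx": 0,"ty": 0,"tz": 0.5,"hand": 0.5},
  {"rx": 0,"ry": 0,"rz": 0,"tx": 0,"ty": 0,"tz": 0.45,"hand": 0.5},
  {"rx": 0,"ry": 0,"rz": 0,"tx": 0,"ty": 0,"tz": 0,"hand": 0.33},
])

```text
time_s: 15.13
tool_pos: [422.5, -375.5, 106.2]
eef_rot: [-0.682, 0.732, 0.003, -0.001]
force: [-0.2, 0.2, -1.2]
finger_gap: 0.471
gripper_force: 0.0
```

Call:
apply_moves([
  {"rx": 0,"ry": 0,"rz": -0.0125,"tx": 0.035,"ty": -0.24,"tz": 0,"hand": 0.33},
  {"rx": 0,"ry": 0,"rz": -0.0125,"tx": 0.033,"ty": -0.24,"tz": 0,"hand": 0.33},
  {"rx": 0,"ry": 0,"rz": -0.0125,"tx": 0.031,"ty": -0.24,"tz": 0,"hand": 0.33},
  {"rx": 0,"ry": 0,"rz": -0.0125,"tx": 0.029,"ty": -0.24,"tz": 0,"hand": 0.33},
  {"rx": 0,"ry": 0,"rz": -0.0125,"tx": 0.026,"ty": -0.24,"tz": 0,"hand": 0.33},
])

```text
time_s: 15.55
tool_pos: [472.5, -379.4, 110.7]
eef_rot: [0.813, -0.583, 0.0, 0.0]
force: [-1.2, -0.0, -1.3]
finger_gap: 0.336
gripper_force: 0.7
```

```bash
python3 - <<'E'
from h import *
s=monitor.get_state();v=s["tool_pos"][:2]-[453,-272.5];print(s["tool_pos"],np.hypot(*v),-np.degrees(np.arctan2(v[1],v[0]))-4.2,yaw_now(s),s["force"],s["finger_gap"])
E
```

```text
[ 472.49232817 -379.37962515  110.65391314] 108.6425567118975 75.46419292334585 -161.30587683438736 [-1.22328529 -0.04226767 -1.33513078] 0.33551683732983334
```

Call:
apply_moves([
  {"rx": 0,"ry": 0,"rz": -0.0125,"tx": 0.024,"ty": -0.241,"tz": 0,"hand": 0.33},
  {"rx": 0,"ry": 0,"rz": -0.0125,"tx": 0.022,"ty": -0.241,"tz": 0,"hand": 0.33},
  {"rx": 0,"ry": 0,"rz": -0.0125,"tx": 0.019,"ty": -0.241,"tz": 0,"hand": 0.33},
  {"rx": 0,"ry": 0,"rz": -0.0125,"tx": 0.017,"ty": -0.241,"tz": 0,"hand": 0.33},
  {"rx": 0,"ry": 0,"rz": -0.0125,"tx": 0.015,"ty": -0.241,"tz": 0,"hand": 0.33},
])

```text
time_s: 15.97
tool_pos: [516.7, -360.5, 110.7]
eef_rot: [0.911, -0.413, 0.0, 0.0]
force: [-0.8, -0.9, -0.6]
finger_gap: 0.329
gripper_force: 0.6
```

Call:
apply_moves([
  {"rx": 0,"ry": 0,"rz": -0.0125,"tx": 0.013,"ty": -0.242,"tz": 0,"hand": 0.33},
  {"rx": 0,"ry": 0,"rz": -0.0125,"tx": 0.011,"ty": -0.242,"tz": 0,"hand": 0.33},
  {"rx": 0,"ry": 0,"rz": -0.0125,"tx": 0.008,"ty": -0.242,"tz": 0,"hand": 0.33},
  {"rx": 0,"ry": 0,"rz": -0.0125,"tx": 0.006,"ty": -0.242,"tz": 0,"hand": 0.33},
  {"rx": 0,"ry": 0,"rz": -0.0125,"tx": 0.003,"ty": -0.242,"tz": 0,"hand": 0.33},
])

```text
time_s: 16.38
tool_pos: [548.8, -324.6, 110.8]
eef_rot: [0.974, -0.227, 0.0, 0.0]
force: [-1.0, -0.9, -0.5]
finger_gap: 0.335
gripper_force: 0.6
```

Call:
apply_moves([
  {"rx": 0,"ry": 0,"rz": -0.0125,"tx": 0,"ty": -0.242,"tz": 0,"hand": 0.33},
  {"rx": 0,"ry": 0,"rz": -0.0125,"tx": 0,"ty": -0.242,"tz": 0,"hand": 0.33},
  {"rx": 0,"ry": 0,"rz": -0.0125,"tx": 0,"ty": -0.24,"tz": 0,"hand": 0.33},
  {"rx": 0,"ry": 0,"rz": 0,"tx": 0,"ty": 0,"tz": 0,"hand": 0.33},
  {"rx": 0,"ry": 0,"rz": 0,"tx": 0,"ty": 0,"tz": 0,"hand": 0.33},
])

```text
time_s: 16.8
tool_pos: [560.1, -297.9, 110.9]
eef_rot: [0.993, -0.114, 0.001, 0.0]
force: [-0.7, -0.4, -0.3]
finger_gap: 0.331
gripper_force: 0.0
```

```bash
python3 - <<'E'
from h import *
s=monitor.get_state();v=s["tool_pos"][:2]-[453,-272.5];print(s["tool_pos"],np.hypot(*v),-np.degrees(np.arctan2(v[1],v[0]))-4.2,yaw_now(s),s["force"],s["finger_gap"])
E
```

```text
[ 560.06791633 -297.9343315   110.89293613] 110.04746215015335 9.163106506579098 -103.09012262716821 [-0.66323683 -0.40791214 -0.3311478 ] 0.3309849885326011
```

Call:
apply_moves([
  {"rx": 0,"ry": 0,"rz": -0.0125,"tx": -0.01,"ty": -0.14,"tz": 0,"hand": 0.33},
  {"rx": 0,"ry": 0,"rz": -0.0125,"tx": 0,"ty": -0.14,"tz": 0,"hand": 0.33},
  {"rx": 0,"ry": 0,"rz": 0,"tx": 0,"ty": -0.12,"tz": 0,"hand": 0.33},
  {"rx": 0,"ry": 0,"rz": 0,"tx": 0,"ty": -0.06,"tz": 0,"hand": 0.33},
  {"rx": 0,"ry": 0,"rz": 0,"tx": 0,"ty": 0,"tz": 0,"hand": 0.33},
])

```text
time_s: 17.22
tool_pos: [561.6, -280.2, 110.3]
eef_rot: [0.999, -0.037, 0.001, 0.0]
force: [-0.2, -0.5, -0.2]
finger_gap: 0.33
gripper_force: 0.0
```

Call:
apply_moves([
  {"rx": 0,"ry": 0,"rz": 0,"tx": 0,"ty": -0.03,"tz": 0,"hand": 0.33},
  {"rx": 0,"ry": 0,"rz": 0,"tx": 0,"ty": -0.03,"tz": 0,"hand": 0.33},
  {"rx": 0,"ry": 0,"rz": 0,"tx": 0,"ty": 0,"tz": 0,"hand": 0.33},
  {"rx": 0,"ry": 0,"rz": 0,"tx": 0,"ty": 0,"tz": 0,"hand": 0.33},
  {"rx": 0,"ry": 0,"rz": 0,"tx": 0,"ty": 0,"tz": 0,"hand": 0.33},
])

```text
time_s: 17.63
tool_pos: [561.2, -278.0, 109.7]
eef_rot: [0.999, -0.036, -0.0, -0.0]
force: [0.4, -0.5, 0.9]
finger_gap: 0.331
gripper_force: 0.5
```

```bash
python3 - <<'E'
from h import *
s=monitor.get_state();v=s["tool_pos"][:2]-[453,-272.5];print(s["tool_pos"],np.hypot(*v),-np.degrees(np.arctan2(v[1],v[0]))-4.2,yaw_now(s),s["force"],s["finger_gap"])
E
```

```text
[ 561.20730757 -278.03764913  109.70871049] 108.34891309605241 -1.2703700612948992 -94.11840439591596 [ 0.44635206 -0.45569447  0.91167269] 0.33085109157581954
```

Call:
apply_moves([
  {"rx": 0,"ry": 0,"rz": 0,"tx": 0,"ty": -0.04,"tz": 0,"hand": 0.33},
  {"rx": 0,"ry": 0,"rz": 0,"tx": 0,"ty": 0,"tz": 0,"hand": 0.33},
  {"rx": 0,"ry": 0,"rz": 0,"tx": 0,"ty": 0.05,"tz": 0,"hand": 0.4},
  {"rx": 0,"ry": 0,"rz": 0,"tx": 0,"ty": 0,"tz": 0,"hand": 0.5},
  {"rx": 0,"ry": 0,"rz": 0,"tx": 0,"ty": 0,"tz": -0.5,"hand": 0.5},
])

```text
time_s: 18.05
tool_pos: [558.2, -277.0, 125.4]
eef_rot: [0.999, -0.036, -0.005, -0.002]
force: [-0.0, -0.2, -0.3]
finger_gap: 0.456
gripper_force: 0.0
```

Call:
apply_moves([
  {"rx": 0,"ry": 0,"rz": 0,"tx": 0,"ty": 0,"tz": -0.9,"hand": 0.5},
  {"rx": 0,"ry": 0,"rz": 0,"tx": 0,"ty": 0,"tz": -0.9,"hand": 0.5},
  {"rx": 0,"ry": 0,"rz": 0,"tx": 0,"ty": 0,"tz": -0.8,"hand": 0.5},
  {"rx": 0,"ry": 0,"rz": 0,"tx": 0,"ty": 0,"tz": 0,"hand": 0.5},
  {"rx": 0,"ry": 0,"rz": 0,"tx": 0,"ty": 0,"tz": 0,"hand": 0.5},
])

```text
time_s: 18.47
tool_pos: [562.1, -278.1, 236.3]
eef_rot: [0.999, -0.036, 0.002, 0.0]
force: [-0.5, 0.1, -1.3]
finger_gap: 0.502
gripper_force: 0.0
```

```bash
python3 - <<'E'
from h import *
im,d=get_image("top");P=cloud("top",d)
cv2.imwrite("pics/top5.png",im[:,:,::-1])
for c,a,p,b in brass("top",im,77):
    if c[0]<300: print(c.round(1),p.round(1))
s,ds=get_image("side");Q=cloud("side",ds)[290:384,200:330].reshape(-1,3);K=Q[(Q[:,2]>80)&(Q[:,2]<92)]
print("bar side",len(K),cv2.minAreaRect(K[:,:2].astype(np.float32)))
cv2.imwrite("pics/side5.png",cv2.resize(s[230:384,190:330,::-1],None,fx=3,fy=3))
go(447,176.6,66,176,mod=360)
E
```

```text
[164.  153.1] [642.3 317.9  77. ]
[167.1 195.8] [542.9 304.   77. ]
[116.  219.2] [490.3 409.9  77. ]
[267.1 238.4] [451.   85.5  77. ]
[224.1 240. ] [447.  176.6  77. ]
[227.9 284.6] [355.3 166.1  77. ]
[207.1 320.6] [284.9 205.8  77. ]
bar side 730 ((513.992919921875, -277.22967529296875), (26.874744415283203, 151.39903259277344), 86.36104583740234)
yaw0 -94.1 d -89.9 rz 0.2497 tx -11.131 ty 3.624 tz 4.168 j1 -0.20 j6 1.70 [ 560.6 -277.7  232.7]
```

View pics/side5.png

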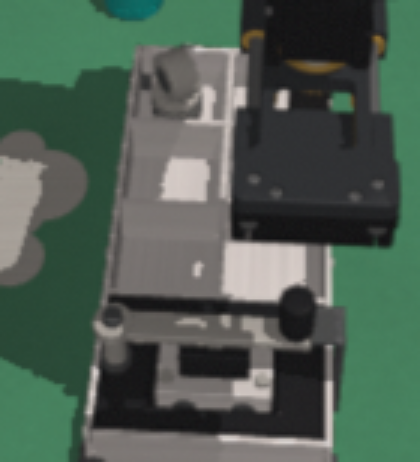

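The side crop shows the bar shut: it runs from the pivot post at (112,325) to the keeper at (330,330), with the knob at (298,310). Its axis measures −3.6° against the crate's −4.2°. The canisters are unmoved. I'll carry them at the present yaw to cells 6, 3 and 2.

```bash
python3 -c "
from h import *
go(447,176.6,66)"
```

```text
yaw0 -94.1 d 0.0 rz -0.0000 tx -3.645 ty -11.124 tz 4.168 j1 -0.20 j6 1.70 [ 560.6 -277.7  232.7]
```

Call:
apply_moves([
  {"rx": 0,"ry": 0,"rz": 0,"tx": -0.28,"ty": -0.86,"tz": 0,"hand": 0.6},
  {"rx": 0,"ry": 0,"rz": 0,"tx": -0.28,"ty": -0.86,"tz": 0,"hand": 0.6},
  {"rx": 0,"ry": 0,"rz": 0,"tx": -0.28,"ty": -0.86,"tz": 0,"hand": 0.6},
  {"rx": 0,"ry": 0,"rz": 0,"tx": -0.28,"ty": -0.86,"tz": 0,"hand": 0.6},
  {"rx": 0,"ry": 0,"rz": 0,"tx": -0.28,"ty": -0.86,"tz": 0,"hand": 0.6},
])

```text
time_s: 18.98
tool_pos: [515.9, -101.3, 231.7]
eef_rot: [0.999, -0.036, -0.002, 0.0]
force: [1.6, 0.8, 0.4]
finger_gap: 0.593
gripper_force: 0.0
```

Call:
apply_moves([
  {"rx": 0,"ry": 0,"rz": 0,"tx": -0.28,"ty": -0.86,"tz": 0,"hand": 0.6},
  {"rx": 0,"ry": 0,"rz": 0,"tx": -0.28,"ty": -0.86,"tz": 0,"hand": 0.6},
  {"rx": 0,"ry": 0,"rz": 0,"tx": -0.28,"ty": -0.86,"tz": 0,"hand": 0.6},
  {"rx": 0,"ry": 0,"rz": 0,"tx": -0.28,"ty": -0.86,"tz": 0,"hand": 0.6},
  {"rx": 0,"ry": 0,"rz": 0,"tx": -0.28,"ty": -0.86,"tz": 0,"hand": 0.6},
])

```text
time_s: 19.4
tool_pos: [472.3, 74.0, 232.1]
eef_rot: [0.999, -0.036, -0.002, 0.001]
force: [1.5, -0.1, 0.1]
finger_gap: 0.596
gripper_force: 0.0
```

Call:
apply_moves([
  {"rx": 0,"ry": 0,"rz": 0,"tx": -0.28,"ty": -0.86,"tz": 0,"hand": 0.6},
  {"rx": 0,"ry": 0,"rz": 0,"tx": -0.28,"ty": -0.86,"tz": 0,"hand": 0.6},
  {"rx": 0,"ry": 0,"rz": 0,"tx": -0.28,"ty": -0.8,"tz": 0,"hand": 0.6},
  {"rx": 0,"ry": 0,"rz": 0,"tx": 0,"ty": 0,"tz": 0,"hand": 0.6},
  {"rx": 0,"ry": 0,"rz": 0,"tx": 0,"ty": 0,"tz": 0,"hand": 0.6},
])

```text
time_s: 19.82
tool_pos: [446.5, 176.7, 232.2]
eef_rot: [0.999, -0.034, -0.002, 0.001]
force: [0.3, -0.2, 0.5]
finger_gap: 0.601
gripper_force: 0.0
```

Call:
apply_moves([
  {"rx": 0,"ry": 0,"rz": 0,"tx": 0,"ty": 0,"tz": 0.8,"hand": 0.6},
  {"rx": 0,"ry": 0,"rz": 0,"tx": 0,"ty": 0,"tz": 0.9,"hand": 0.6},
  {"rx": 0,"ry": 0,"rz": 0,"tx": 0,"ty": 0,"tz": 0.9,"hand": 0.6},
  {"rx": 0,"ry": 0,"rz": 0,"tx": 0,"ty": 0,"tz": 0.4,"hand": 0.6},
  {"rx": 0,"ry": 0,"rz": 0,"tx": 0,"ty": 0,"tz": 0,"hand": 0.6},
])

```text
time_s: 20.23
tool_pos: [444.7, 172.2, 109.0]
eef_rot: [0.999, -0.037, -0.005, 0.004]
force: [-0.5, 0.4, 1.0]
finger_gap: 0.6
gripper_force: 0.0
```

```bash
python3 -c "
from h import *
im,d=get_image('side')
for c,a,p,b in brass('side',im,77):print(c.round(),p.round(1))
go(447,176.6,66)"
```

```text
[62. 13.] [-370.6 1411.4   77. ]
[249.  36.] [ 481.7 1143.8   77. ]
[299.  38.] [ 686.9 1119.3   77. ]
[311.  53.] [721.4 968.7  77. ]
[242.  19.] [ 448.8 1332.6   77. ]
[251. 136.] [492.7 395.2  77. ]
[269. 156.] [541.6 293.2  77. ]
[311. 165.] [653.8 249.4  77. ]
[170. 179.] [284.  194.3  77. ]
[235. 187.] [452.2 160.   77. ]
[196. 190.] [354.8 149.1  77. ]
[234. 210.] [451.1  74.2  77. ]
yaw0 -94.2 d 0.0 rz -0.0000 tx 0.005 ty -0.079 tz 1.138 j1 0.71 j6 0.79 [446.6 173.5 111.5]
```

Call:
apply_moves([
  {"rx": 0,"ry": 0,"rz": 0,"tx": 0,"ty": -0.02,"tz": 0.45,"hand": 0.6},
  {"rx": 0,"ry": 0,"rz": 0,"tx": 0,"ty": 0,"tz": 0.45,"hand": 0.6},
  {"rx": 0,"ry": 0,"rz": 0,"tx": 0,"ty": 0,"tz": 0.2,"hand": 0.6},
  {"rx": 0,"ry": 0,"rz": 0,"tx": 0,"ty": 0,"tz": 0,"hand": 0.6},
  {"rx": 0,"ry": 0,"rz": 0,"tx": 0,"ty": 0,"tz": 0,"hand": 0.6},
])

```text
time_s: 20.7
tool_pos: [448.6, 176.6, 70.6]
eef_rot: [0.999, -0.036, 0.001, -0.0]
force: [-0.3, 0.1, 0.1]
finger_gap: 0.601
gripper_force: 0.0
```

Call:
apply_moves([
  {"rx": 0,"ry": 0,"rz": 0,"tx": 0,"ty": 0,"tz": 0,"hand": 0.1},
  {"rx": 0,"ry": 0,"rz": 0,"tx": 0,"ty": 0,"tz": 0,"hand": 0.1},
  {"rx": 0,"ry": 0,"rz": 0,"tx": 0,"ty": 0,"tz": 0,"hand": 0.1},
  {"rx": 0,"ry": 0,"rz": 0,"tx": 0,"ty": 0,"tz": 0,"hand": 0.1},
  {"rx": 0,"ry": 0,"rz": 0,"tx": 0,"ty": 0,"tz": 0,"hand": 0.1},
])

```text
time_s: 21.12
tool_pos: [448.5, 177.2, 70.5]
eef_rot: [0.999, -0.036, 0.001, -0.001]
force: [0.6, 1.3, 2.4]
finger_gap: 0.361
gripper_force: 30.0
```

Call:
apply_moves([
  {"rx": 0,"ry": 0,"rz": 0,"tx": 0,"ty": 0,"tz": -0.3,"hand": 0.1},
  {"rx": 0,"ry": 0,"rz": 0,"tx": 0,"ty": 0,"tz": -0.7,"hand": 0.1},
  {"rx": 0,"ry": 0,"rz": 0,"tx": 0,"ty": 0,"tz": -0.9,"hand": 0.1},
  {"rx": 0,"ry": 0,"rz": 0,"tx": 0,"ty": 0,"tz": -0.8,"hand": 0.1},
  {"rx": 0,"ry": 0,"rz": 0,"tx": 0,"ty": 0,"tz": -0.3,"hand": 0.1},
])

```text
time_s: 21.53
tool_pos: [449.2, 177.3, 193.8]
eef_rot: [0.999, -0.035, 0.003, -0.002]
force: [-0.6, 1.7, -3.1]
finger_gap: 0.355
gripper_force: 30.0
```

```bash
python3 -c "
from h import *
go(565.4,-52.1,72)"
```

```text
yaw0 -94.0 d 0.0 rz -0.0000 tx 3.302 ty 5.517 tz 3.044 j1 0.71 j6 0.79 [449.2 177.3 193.8]
```

Call:
apply_moves([
  {"rx": 0,"ry": 0,"rz": 0,"tx": 0.41,"ty": 0.69,"tz": 0,"hand": 0.1},
  {"rx": 0,"ry": 0,"rz": 0,"tx": 0.41,"ty": 0.69,"tz": 0,"hand": 0.1},
  {"rx": 0,"ry": 0,"rz": 0,"tx": 0.41,"ty": 0.69,"tz": 0,"hand": 0.1},
  {"rx": 0,"ry": 0,"rz": 0,"tx": 0.41,"ty": 0.69,"tz": 0,"hand": 0.1},
  {"rx": 0,"ry": 0,"rz": 0,"tx": 0.41,"ty": 0.69,"tz": 0,"hand": 0.1},
])

```text
time_s: 21.95
tool_pos: [519.0, 31.5, 188.7]
eef_rot: [0.999, -0.036, -0.001, 0.0]
force: [-0.1, 1.8, -3.9]
finger_gap: 0.362
gripper_force: 30.0
```

Call:
apply_moves([
  {"rx": 0,"ry": 0,"rz": 0,"tx": 0.41,"ty": 0.69,"tz": 0,"hand": 0.1},
  {"rx": 0,"ry": 0,"rz": 0,"tx": 0.41,"ty": 0.69,"tz": 0,"hand": 0.1},
  {"rx": 0,"ry": 0,"rz": 0,"tx": 0.43,"ty": 0.69,"tz": 0,"hand": 0.1},
  {"rx": 0,"ry": 0,"rz": 0,"tx": 0,"ty": 0,"tz": 0,"hand": 0.1},
  {"rx": 0,"ry": 0,"rz": 0,"tx": 0,"ty": 0,"tz": 0,"hand": 0.1},
])

```text
time_s: 22.37
tool_pos: [562.9, -54.7, 187.9]
eef_rot: [0.999, -0.038, -0.002, -0.0]
force: [-0.6, 0.7, -3.7]
finger_gap: 0.361
gripper_force: 30.0
```

Call:
apply_moves([
  {"rx": 0,"ry": 0,"rz": 0,"tx": 0,"ty": 0,"tz": 0.5,"hand": 0.1},
  {"rx": 0,"ry": 0,"rz": 0,"tx": 0,"ty": 0,"tz": 0.7,"hand": 0.1},
  {"rx": 0,"ry": 0,"rz": 0,"tx": 0,"ty": 0,"tz": 0.3,"hand": 0.1},
  {"rx": 0,"ry": 0,"rz": 0,"tx": 0,"ty": 0,"tz": 0,"hand": 0.1},
  {"rx": 0,"ry": 0,"rz": 0,"tx": 0,"ty": 0,"tz": 0,"hand": 0.1},
])

```text
time_s: 22.78
tool_pos: [562.8, -52.5, 129.0]
eef_rot: [0.999, -0.035, -0.001, 0.0]
force: [0.1, -0.1, -3.6]
finger_gap: 0.36
gripper_force: 30.0
```

```bash
python3 -c "
from h import *
go(565.4,-52.1,75.5)
im,d=get_image('top')
for c,a,p,b in brass('top',im,77):
  if c[1]>100:print(c.round(),p.round(1))"
```

```text
yaw0 -94.0 d 0.0 rz -0.0000 tx 0.064 ty -0.015 tz 1.337 j1 0.19 j6 1.31 [562.8 -52.5 129. ]
[164. 153.] [642.6 318.   77. ]
[167. 196.] [543.3 304.2  77. ]
[116. 219.] [490.6 410.3  77. ]
[228. 284.] [355.8 166.1  77. ]
[207. 321.] [284.7 205.8  77. ]
```

Call:
apply_moves([
  {"rx": 0,"ry": 0,"rz": 0,"tx": 0.05,"ty": 0,"tz": 0.35,"hand": 0.1},
  {"rx": 0,"ry": 0,"rz": 0,"tx": 0,"ty": 0,"tz": 0.35,"hand": 0.1},
  {"rx": 0,"ry": 0,"rz": 0,"tx": 0,"ty": 0,"tz": 0.35,"hand": 0.1},
  {"rx": 0,"ry": 0,"rz": 0,"tx": 0,"ty": 0,"tz": 0.2,"hand": 0.1},
  {"rx": 0,"ry": 0,"rz": 0,"tx": 0,"ty": 0,"tz": 0,"hand": 0.1},
])

```text
time_s: 23.25
tool_pos: [565.1, -53.0, 79.1]
eef_rot: [0.999, -0.036, -0.001, 0.0]
force: [-0.9, 0.2, -4.7]
finger_gap: 0.353
gripper_force: 30.0
```

Call:
apply_moves([
  {"rx": 0,"ry": 0,"rz": 0,"tx": 0,"ty": 0,"tz": 0.05,"hand": 0.1},
  {"rx": 0,"ry": 0,"rz": 0,"tx": 0,"ty": 0,"tz": 0.03,"hand": 0.1},
  {"rx": 0,"ry": 0,"rz": 0,"tx": 0,"ty": 0,"tz": 0,"hand": 0.1},
  {"rx": 0,"ry": 0,"rz": 0,"tx": 0,"ty": 0,"tz": 0,"hand": 0.1},
  {"rx": 0,"ry": 0,"rz": 0,"tx": 0,"ty": 0,"tz": 0,"hand": 0.1},
])

```text
time_s: 23.67
tool_pos: [566.1, -53.3, 77.2]
eef_rot: [0.999, -0.036, 0.001, -0.0]
force: [0.6, 0.4, -3.7]
finger_gap: 0.36
gripper_force: 30.0
```

Call:
apply_moves([
  {"rx": 0,"ry": 0,"rz": 0,"tx": 0,"ty": 0,"tz": 0.05,"hand": 0.1},
  {"rx": 0,"ry": 0,"rz": 0,"tx": 0,"ty": 0,"tz": 0,"hand": 0.1},
  {"rx": 0,"ry": 0,"rz": 0,"tx": 0,"ty": 0,"tz": 0,"hand": 0.55},
  {"rx": 0,"ry": 0,"rz": 0,"tx": 0,"ty": 0,"tz": 0,"hand": 0.55},
  {"rx": 0,"ry": 0,"rz": 0,"tx": 0,"ty": 0,"tz": 0,"hand": 0.55},
])

```text
time_s: 24.08
tool_pos: [566.2, -53.3, 74.9]
eef_rot: [0.999, -0.036, 0.001, -0.0]
force: [0.2, 0.6, -0.6]
finger_gap: 0.497
gripper_force: 0.0
```

Call:
apply_moves([
  {"rx": 0,"ry": 0,"rz": 0,"tx": 0,"ty": 0,"tz": -0.3,"hand": 0.55},
  {"rx": 0,"ry": 0,"rz": 0,"tx": 0,"ty": 0,"tz": -0.8,"hand": 0.55},
  {"rx": 0,"ry": 0,"rz": 0,"tx": 0,"ty": 0,"tz": -0.9,"hand": 0.6},
  {"rx": 0,"ry": 0,"rz": 0,"tx": 0,"ty": 0,"tz": -0.8,"hand": 0.6},
  {"rx": 0,"ry": 0,"rz": 0,"tx": 0,"ty": 0,"tz": 0,"hand": 0.6},
])

```text
time_s: 24.5
tool_pos: [570.2, -53.4, 194.3]
eef_rot: [0.999, -0.035, 0.008, -0.0]
force: [1.8, 0.7, 0.2]
finger_gap: 0.593
gripper_force: 0.0
```

```bash
python3 -c "
from h import *
go(543.1,304,70)"
```

```text
yaw0 -94.0 d 0.0 rz -0.0000 tx -1.299 ty -8.865 tz 3.108 j1 0.19 j6 1.31 [570.2 -53.4 194.3]
```

Call:
apply_moves([
  {"rx": 0,"ry": 0,"rz": 0,"tx": -0.1,"ty": -0.74,"tz": 0,"hand": 0.6},
  {"rx": 0,"ry": 0,"rz": 0,"tx": -0.1,"ty": -0.74,"tz": 0,"hand": 0.6},
  {"rx": 0,"ry": 0,"rz": 0,"tx": -0.1,"ty": -0.74,"tz": 0,"hand": 0.6},
  {"rx": 0,"ry": 0,"rz": 0,"tx": -0.1,"ty": -0.74,"tz": 0,"hand": 0.6},
  {"rx": 0,"ry": 0,"rz": 0,"tx": -0.1,"ty": -0.74,"tz": 0,"hand": 0.6},
])

```text
time_s: 24.92
tool_pos: [556.3, 97.0, 186.6]
eef_rot: [0.999, -0.036, 0.0, -0.0]
force: [-0.5, -0.5, -0.1]
finger_gap: 0.598
gripper_force: 0.0
```

Call:
apply_moves([
  {"rx": 0,"ry": 0,"rz": 0,"tx": -0.1,"ty": -0.74,"tz": 0,"hand": 0.6},
  {"rx": 0,"ry": 0,"rz": 0,"tx": -0.1,"ty": -0.74,"tz": 0,"hand": 0.6},
  {"rx": 0,"ry": 0,"rz": 0,"tx": -0.1,"ty": -0.74,"tz": 0,"hand": 0.6},
  {"rx": 0,"ry": 0,"rz": 0,"tx": -0.1,"ty": -0.74,"tz": 0,"hand": 0.6},
  {"rx": 0,"ry": 0,"rz": 0,"tx": -0.1,"ty": -0.74,"tz": 0,"hand": 0.6},
])

```text
time_s: 25.33
tool_pos: [546.8, 246.3, 186.5]
eef_rot: [0.999, -0.036, 0.0, -0.0]
force: [0.3, -0.1, -0.1]
finger_gap: 0.599
gripper_force: 0.0
```

Call:
apply_moves([
  {"rx": 0,"ry": 0,"rz": 0,"tx": -0.1,"ty": -0.74,"tz": 0.2,"hand": 0.6},
  {"rx": 0,"ry": 0,"rz": 0,"tx": -0.1,"ty": -0.72,"tz": 0.5,"hand": 0.6},
  {"rx": 0,"ry": 0,"rz": 0,"tx": 0,"ty": 0,"tz": 0.7,"hand": 0.6},
  {"rx": 0,"ry": 0,"rz": 0,"tx": 0,"ty": 0,"tz": 0.6,"hand": 0.6},
  {"rx": 0,"ry": 0,"rz": 0,"tx": 0,"ty": 0,"tz": 0,"hand": 0.6},
])

```text
time_s: 25.75
tool_pos: [540.0, 302.1, 100.7]
eef_rot: [0.999, -0.036, -0.004, 0.003]
force: [-1.2, -0.7, -0.2]
finger_gap: 0.604
gripper_force: 0.0
```

```bash
python3 -c "
from h import *
im,d=get_image('top')
for c,a,p,b in brass('top',im,77):
  if c[1]>100:print(c.round(),p.round(1),a)
im,d=get_image('side')
for c,a,p,b in brass('side',im,77):
  if c[1]>100:print(c.round(),p.round(1),a)
go(543.1,304,70)"
```

```text
[165. 152.] [644.  314.8  77. ] 128
[330. 187.] [565.1 -52.8  77. ] 168
[116. 219.] [490.3 410.7  77. ] 164
[267. 238.] [450.9  85.6  77. ] 133
[228. 285.] [355.4 166.1  77. ] 147
[207. 321.] [284.8 205.7  77. ] 166
[272. 158.] [547.8 283.3  77. ] 37
[311. 165.] [653.7 249.   77. ] 102
[170. 179.] [283.9 194.1  77. ] 117
[196. 189.] [354.7 154.2  77. ] 116
[234. 210.] [451.   74.5  77. ] 128
[284. 251.] [563.9 -57.4  77. ] 167
yaw0 -94.1 d 0.0 rz -0.0000 tx -0.005 ty -0.015 tz 0.903 j1 0.77 j6 0.73 [543.3 303.4 106.1]
```

Call:
apply_moves([
  {"rx": 0,"ry": 0,"rz": 0,"tx": 0,"ty": 0,"tz": 0.4,"hand": 0.6},
  {"rx": 0,"ry": 0,"rz": 0,"tx": 0,"ty": 0,"tz": 0.3,"hand": 0.6},
  {"rx": 0,"ry": 0,"rz": 0,"tx": 0,"ty": 0,"tz": 0.2,"hand": 0.6},
  {"rx": 0,"ry": 0,"rz": 0,"tx": 0,"ty": 0,"tz": 0,"hand": 0.6},
  {"rx": 0,"ry": 0,"rz": 0,"tx": 0,"ty": 0,"tz": 0,"hand": 0.6},
])

```text
time_s: 26.27
tool_pos: [544.0, 303.8, 71.8]
eef_rot: [0.999, -0.036, 0.001, -0.0]
force: [0.0, 0.3, 0.1]
finger_gap: 0.603
gripper_force: 0.0
```

Call:
apply_moves([
  {"rx": 0,"ry": 0,"rz": 0,"tx": 0,"ty": 0,"tz": 0,"hand": 0.1},
  {"rx": 0,"ry": 0,"rz": 0,"tx": 0,"ty": 0,"tz": 0,"hand": 0.1},
  {"rx": 0,"ry": 0,"rz": 0,"tx": 0,"ty": 0,"tz": 0,"hand": 0.1},
  {"rx": 0,"ry": 0,"rz": 0,"tx": 0,"ty": 0,"tz": 0,"hand": 0.1},
  {"rx": 0,"ry": 0,"rz": 0,"tx": 0,"ty": 0,"tz": 0,"hand": 0.1},
])

```text
time_s: 26.68
tool_pos: [544.0, 304.8, 71.6]
eef_rot: [0.999, -0.035, 0.001, -0.001]
force: [0.3, 2.6, 1.7]
finger_gap: 0.363
gripper_force: 30.0
```

Call:
apply_moves([
  {"rx": 0,"ry": 0,"rz": 0,"tx": 0,"ty": 0,"tz": -0.3,"hand": 0.1},
  {"rx": 0,"ry": 0,"rz": 0,"tx": 0,"ty": 0,"tz": -0.7,"hand": 0.1},
  {"rx": 0,"ry": 0,"rz": 0,"tx": 0,"ty": 0,"tz": -0.9,"hand": 0.1},
  {"rx": 0,"ry": 0,"rz": 0,"tx": 0,"ty": 0,"tz": -0.8,"hand": 0.1},
  {"rx": 0,"ry": 0,"rz": 0,"tx": 0,"ty": 0,"tz": -0.3,"hand": 0.1},
])

```text
time_s: 27.1
tool_pos: [544.4, 304.3, 194.8]
eef_rot: [0.999, -0.035, 0.002, -0.002]
force: [0.2, 0.5, -2.8]
finger_gap: 0.359
gripper_force: 29.9
```

```bash
python3 -c "
from h import *
go(488.3,-118.7,75)"
```

```text
yaw0 -94.1 d 0.0 rz -0.0000 tx -0.651 ty 10.647 tz 2.994 j1 0.77 j6 0.73 [544.4 304.3 194.8]
```

Call:
apply_moves([
  {"rx": 0,"ry": 0,"rz": 0,"tx": -0.05,"ty": 0.82,"tz": 0,"hand": 0.1},
  {"rx": 0,"ry": 0,"rz": 0,"tx": -0.05,"ty": 0.82,"tz": 0,"hand": 0.1},
  {"rx": 0,"ry": 0,"rz": 0,"tx": -0.05,"ty": 0.82,"tz": 0,"hand": 0.1},
  {"rx": 0,"ry": 0,"rz": 0,"tx": -0.05,"ty": 0.82,"tz": 0,"hand": 0.1},
  {"rx": 0,"ry": 0,"rz": 0,"tx": -0.05,"ty": 0.82,"tz": 0,"hand": 0.1},
])

```text
time_s: 27.52
tool_pos: [519.5, 138.7, 189.0]
eef_rot: [0.999, -0.036, -0.002, 0.001]
force: [-0.1, -0.5, -5.6]
finger_gap: 0.358
gripper_force: 29.9
```

Call:
apply_moves([
  {"rx": 0,"ry": 0,"rz": 0,"tx": -0.05,"ty": 0.82,"tz": 0,"hand": 0.1},
  {"rx": 0,"ry": 0,"rz": 0,"tx": -0.05,"ty": 0.82,"tz": 0,"hand": 0.1},
  {"rx": 0,"ry": 0,"rz": 0,"tx": -0.05,"ty": 0.82,"tz": 0,"hand": 0.1},
  {"rx": 0,"ry": 0,"rz": 0,"tx": -0.05,"ty": 0.82,"tz": 0,"hand": 0.1},
  {"rx": 0,"ry": 0,"rz": 0,"tx": -0.05,"ty": 0.82,"tz": 0,"hand": 0.1},
])

```text
time_s: 27.93
tool_pos: [497.7, -23.8, 189.2]
eef_rot: [0.999, -0.036, -0.002, 0.0]
force: [0.9, -0.6, -4.8]
finger_gap: 0.359
gripper_force: 29.9
```

Call:
apply_moves([
  {"rx": 0,"ry": 0,"rz": 0,"tx": -0.05,"ty": 0.82,"tz": 0,"hand": 0.1},
  {"rx": 0,"ry": 0,"rz": 0,"tx": -0.05,"ty": 0.82,"tz": 0,"hand": 0.1},
  {"rx": 0,"ry": 0,"rz": 0,"tx": -0.05,"ty": 0.8,"tz": 0,"hand": 0.1},
  {"rx": 0,"ry": 0,"rz": 0,"tx": 0,"ty": 0,"tz": 0,"hand": 0.1},
  {"rx": 0,"ry": 0,"rz": 0,"tx": 0,"ty": 0,"tz": 0,"hand": 0.1},
])

```text
time_s: 28.35
tool_pos: [485.0, -120.4, 189.2]
eef_rot: [0.999, -0.038, -0.002, -0.0]
force: [0.2, 0.3, -4.9]
finger_gap: 0.359
gripper_force: 30.0
```

Call:
apply_moves([
  {"rx": 0,"ry": 0,"rz": 0,"tx": 0,"ty": 0,"tz": 0.5,"hand": 0.1},
  {"rx": 0,"ry": 0,"rz": 0,"tx": 0,"ty": 0,"tz": 0.7,"hand": 0.1},
  {"rx": 0,"ry": 0,"rz": 0,"tx": 0,"ty": 0,"tz": 0.3,"hand": 0.1},
  {"rx": 0,"ry": 0,"rz": 0,"tx": 0,"ty": 0,"tz": 0,"hand": 0.1},
  {"rx": 0,"ry": 0,"rz": 0,"tx": 0,"ty": 0,"tz": 0,"hand": 0.1},
])

```text
time_s: 28.77
tool_pos: [486.4, -118.4, 129.8]
eef_rot: [0.999, -0.035, -0.001, 0.0]
force: [1.0, -1.4, -4.3]
finger_gap: 0.362
gripper_force: 30.0
```

```bash
python3 -c "
from h import *
go(488.3,-118.7,76.5)"
```

```text
yaw0 -94.0 d 0.0 rz -0.0000 tx 0.048 ty 0.005 tz 1.333 j1 0.09 j6 1.41 [ 486.4 -118.4  129.8]
```

Call:
apply_moves([
  {"rx": 0,"ry": 0,"rz": 0,"tx": 0.03,"ty": 0,"tz": 0.35,"hand": 0.1},
  {"rx": 0,"ry": 0,"rz": 0,"tx": 0,"ty": 0,"tz": 0.35,"hand": 0.1},
  {"rx": 0,"ry": 0,"rz": 0,"tx": 0,"ty": 0,"tz": 0.35,"hand": 0.1},
  {"rx": 0,"ry": 0,"rz": 0,"tx": 0,"ty": 0,"tz": 0.2,"hand": 0.1},
  {"rx": 0,"ry": 0,"rz": 0,"tx": 0,"ty": 0,"tz": 0,"hand": 0.1},
])

```text
time_s: 29.18
tool_pos: [487.7, -118.7, 79.9]
eef_rot: [0.999, -0.035, -0.001, 0.0]
force: [-0.8, -0.8, -5.2]
finger_gap: 0.356
gripper_force: 30.0
```

Call:
apply_moves([
  {"rx": 0,"ry": 0,"rz": 0,"tx": 0,"ty": 0,"tz": 0.05,"hand": 0.1},
  {"rx": 0,"ry": 0,"rz": 0,"tx": 0,"ty": 0,"tz": 0.02,"hand": 0.1},
  {"rx": 0,"ry": 0,"rz": 0,"tx": 0,"ty": 0,"tz": 0,"hand": 0.1},
  {"rx": 0,"ry": 0,"rz": 0,"tx": 0,"ty": 0,"tz": 0,"hand": 0.1},
  {"rx": 0,"ry": 0,"rz": 0,"tx": 0,"ty": 0,"tz": 0,"hand": 0.1},
])

```text
time_s: 29.6
tool_pos: [488.4, -119.1, 78.3]
eef_rot: [0.999, -0.036, 0.001, -0.0]
force: [0.8, 0.3, -4.0]
finger_gap: 0.361
gripper_force: 30.0
```

Call:
apply_moves([
  {"rx": 0,"ry": 0,"rz": 0,"tx": 0,"ty": 0,"tz": 0.05,"hand": 0.1},
  {"rx": 0,"ry": 0,"rz": 0,"tx": 0,"ty": 0,"tz": 0,"hand": 0.1},
  {"rx": 0,"ry": 0,"rz": 0,"tx": 0,"ty": 0,"tz": 0,"hand": 0.55},
  {"rx": 0,"ry": 0,"rz": 0,"tx": 0,"ty": 0,"tz": 0,"hand": 0.55},
  {"rx": 0,"ry": 0,"rz": 0,"tx": 0,"ty": 0,"tz": 0,"hand": 0.55},
])

```text
time_s: 30.02
tool_pos: [488.6, -119.2, 76.2]
eef_rot: [0.999, -0.036, 0.001, 0.0]
force: [-0.9, -0.4, 0.8]
finger_gap: 0.495
gripper_force: 0.0
```

Call:
apply_moves([
  {"rx": 0,"ry": 0,"rz": 0,"tx": 0,"ty": 0,"tz": -0.3,"hand": 0.55},
  {"rx": 0,"ry": 0,"rz": 0,"tx": 0,"ty": 0,"tz": -0.8,"hand": 0.55},
  {"rx": 0,"ry": 0,"rz": 0,"tx": 0,"ty": 0,"tz": -0.9,"hand": 0.6},
  {"rx": 0,"ry": 0,"rz": 0,"tx": 0,"ty": 0,"tz": -0.8,"hand": 0.6},
  {"rx": 0,"ry": 0,"rz": 0,"tx": 0,"ty": 0,"tz": 0,"hand": 0.6},
])

```text
time_s: 30.43
tool_pos: [492.5, -119.6, 195.0]
eef_rot: [0.999, -0.035, 0.008, 0.0]
force: [0.9, -0.4, -0.0]
finger_gap: 0.593
gripper_force: 0.0
```

```bash
python3 -c "
from h import *
im,d=get_image('top')
for c,a,p,b in brass('top',im,77):
  if c[1]>100:print(c.round(),p.round(1),a)
go(490.4,410,70)"
```

```text
[164. 153.] [643.5 318.2  77. ] 160
[116. 219.] [490.6 410.3  77. ] 170
[267. 238.] [451.1  85.4  77. ] 139
[228. 285.] [355.5 166.3  77. ] 153
[207. 321.] [284.8 205.8  77. ] 170
yaw0 -94.1 d 0.0 rz -0.0000 tx -0.942 ty -13.196 tz 3.045 j1 0.08 j6 1.42 [ 490.6 -119.2  191.8]
```

Call:
apply_moves([
  {"rx": 0,"ry": 0,"rz": 0,"tx": -0.055,"ty": -0.88,"tz": 0,"hand": 0.6},
  {"rx": 0,"ry": 0,"rz": 0,"tx": -0.055,"ty": -0.88,"tz": 0,"hand": 0.6},
  {"rx": 0,"ry": 0,"rz": 0,"tx": -0.055,"ty": -0.88,"tz": 0,"hand": 0.6},
  {"rx": 0,"ry": 0,"rz": 0,"tx": -0.055,"ty": -0.88,"tz": 0,"hand": 0.6},
  {"rx": 0,"ry": 0,"rz": 0,"tx": -0.055,"ty": -0.88,"tz": 0,"hand": 0.6},
])

```text
time_s: 30.9
tool_pos: [488.8, 58.5, 186.8]
eef_rot: [0.999, -0.036, -0.001, 0.0]
force: [1.4, -0.8, -0.1]
finger_gap: 0.6
gripper_force: 0.0
```

Call:
apply_moves([
  {"rx": 0,"ry": 0,"rz": 0,"tx": -0.055,"ty": -0.88,"tz": 0,"hand": 0.6},
  {"rx": 0,"ry": 0,"rz": 0,"tx": -0.055,"ty": -0.88,"tz": 0,"hand": 0.6},
  {"rx": 0,"ry": 0,"rz": 0,"tx": -0.055,"ty": -0.88,"tz": 0,"hand": 0.6},
  {"rx": 0,"ry": 0,"rz": 0,"tx": -0.055,"ty": -0.88,"tz": 0,"hand": 0.6},
  {"rx": 0,"ry": 0,"rz": 0,"tx": -0.055,"ty": -0.88,"tz": 0,"hand": 0.6},
])

```text
time_s: 31.32
tool_pos: [490.5, 235.0, 186.6]
eef_rot: [0.999, -0.036, -0.001, 0.001]
force: [1.0, -0.0, 0.2]
finger_gap: 0.6
gripper_force: 0.0
```

Call:
apply_moves([
  {"rx": 0,"ry": 0,"rz": 0,"tx": -0.055,"ty": -0.88,"tz": 0,"hand": 0.6},
  {"rx": 0,"ry": 0,"rz": 0,"tx": -0.055,"ty": -0.88,"tz": 0,"hand": 0.6},
  {"rx": 0,"ry": 0,"rz": 0,"tx": -0.055,"ty": -0.88,"tz": 0,"hand": 0.6},
  {"rx": 0,"ry": 0,"rz": 0,"tx": -0.055,"ty": -0.88,"tz": 0,"hand": 0.6},
  {"rx": 0,"ry": 0,"rz": 0,"tx": -0.055,"ty": -0.88,"tz": 0,"hand": 0.6},
])

```text
time_s: 31.73
tool_pos: [492.2, 411.2, 186.3]
eef_rot: [0.999, -0.036, -0.001, 0.001]
force: [0.8, -0.4, 0.3]
finger_gap: 0.599
gripper_force: 0.0
```

Call:
apply_moves([
  {"rx": 0,"ry": 0,"rz": 0,"tx": 0,"ty": 0,"tz": 0.5,"hand": 0.6},
  {"rx": 0,"ry": 0,"rz": 0,"tx": 0,"ty": 0,"tz": 0.8,"hand": 0.6},
  {"rx": 0,"ry": 0,"rz": 0,"tx": 0,"ty": 0,"tz": 0.6,"hand": 0.6},
  {"rx": 0,"ry": 0,"rz": 0,"tx": 0,"ty": 0,"tz": 0,"hand": 0.6},
  {"rx": 0,"ry": 0,"rz": 0,"tx": 0,"ty": 0,"tz": 0,"hand": 0.6},
])

```text
time_s: 32.15
tool_pos: [492.2, 408.9, 109.7]
eef_rot: [0.999, -0.036, -0.001, 0.002]
force: [0.8, -0.1, 0.8]
finger_gap: 0.602
gripper_force: 0.0
```

```bash
python3 -c "
from h import *
go(490.4,410,71)
im,d=get_image('top')
for c,a,p,b in brass('top',im,77):
  if c[1]>100:print(c.round(),p.round(1),a)
im,d=get_image('side');print([(c.round(),p.round(1),a) for c,a,p,b in brass('side',im,77) if 225<c[0]<275 and 110<c[1]<170])
"
```

```text
yaw0 -94.1 d 0.0 rz -0.0000 tx -0.048 ty -0.024 tz 0.967 j1 0.95 j6 0.55 [492.2 408.9 109.7]
[164. 153.] [642.2 318.   77. ] 172
[330. 187.] [565.1 -52.8  77. ] 169
[362. 222.] [ 488.2 -118.4   77. ] 182
[267. 238.] [451.   85.5  77. ] 136
[228. 285.] [355.3 166.1  77. ] 149
[207. 321.] [284.7 205.7  77. ] 168
[(array([251., 137.]), array([490.7, 389.4,  77. ]), np.int32(45))]
```

Call:
apply_moves([
  {"rx": 0,"ry": 0,"rz": 0,"tx": -0.03,"ty": -0.02,"tz": 0.4,"hand": 0.6},
  {"rx": 0,"ry": 0,"rz": 0,"tx": 0,"ty": 0,"tz": 0.35,"hand": 0.6},
  {"rx": 0,"ry": 0,"rz": 0,"tx": 0,"ty": 0,"tz": 0.2,"hand": 0.6},
  {"rx": 0,"ry": 0,"rz": 0,"tx": 0,"ty": 0,"tz": 0,"hand": 0.6},
  {"rx": 0,"ry": 0,"rz": 0,"tx": 0,"ty": 0,"tz": 0,"hand": 0.6},
])

```text
time_s: 32.67
tool_pos: [492.2, 411.1, 74.8]
eef_rot: [0.999, -0.036, 0.001, -0.001]
force: [1.3, 0.2, 0.6]
finger_gap: 0.597
gripper_force: 0.0
```

Call:
apply_moves([
  {"rx": 0,"ry": 0,"rz": 0,"tx": 0,"ty": 0,"tz": 0,"hand": 0.1},
  {"rx": 0,"ry": 0,"rz": 0,"tx": 0,"ty": 0,"tz": 0,"hand": 0.1},
  {"rx": 0,"ry": 0,"rz": 0,"tx": 0,"ty": 0,"tz": 0,"hand": 0.1},
  {"rx": 0,"ry": 0,"rz": 0,"tx": 0,"ty": 0,"tz": 0,"hand": 0.1},
  {"rx": 0,"ry": 0,"rz": 0,"tx": 0,"ty": 0,"tz": 0,"hand": 0.1},
])

```text
time_s: 33.08
tool_pos: [492.3, 411.9, 74.7]
eef_rot: [0.999, -0.036, 0.001, -0.001]
force: [0.6, 1.8, 2.2]
finger_gap: 0.355
gripper_force: 30.0
```

Call:
apply_moves([
  {"rx": 0,"ry": 0,"rz": 0,"tx": 0,"ty": 0,"tz": -0.3,"hand": 0.1},
  {"rx": 0,"ry": 0,"rz": 0,"tx": 0,"ty": 0,"tz": -0.7,"hand": 0.1},
  {"rx": 0,"ry": 0,"rz": 0,"tx": 0,"ty": 0,"tz": -0.9,"hand": 0.1},
  {"rx": 0,"ry": 0,"rz": 0,"tx": 0,"ty": 0,"tz": -0.8,"hand": 0.1},
  {"rx": 0,"ry": 0,"rz": 0,"tx": 0,"ty": 0,"tz": -0.3,"hand": 0.1},
])

```text
time_s: 33.5
tool_pos: [492.9, 411.6, 199.2]
eef_rot: [0.999, -0.035, 0.002, -0.002]
force: [0.7, 0.5, -2.5]
finger_gap: 0.359
gripper_force: 30.0
```

```bash
python3 -c "
from h import *
go(554.9,-195.7,76)"
```

```text
yaw0 -94.1 d 0.0 rz -0.0000 tx 2.618 ty 15.036 tz 3.081 j1 0.95 j6 0.55 [492.9 411.6 199.2]
```

Call:
apply_moves([
  {"rx": 0,"ry": 0,"rz": 0,"tx": 0.145,"ty": 0.835,"tz": 0,"hand": 0.1},
  {"rx": 0,"ry": 0,"rz": 0,"tx": 0.145,"ty": 0.835,"tz": 0,"hand": 0.1},
  {"rx": 0,"ry": 0,"rz": 0,"tx": 0.145,"ty": 0.835,"tz": 0,"hand": 0.1},
  {"rx": 0,"ry": 0,"rz": 0,"tx": 0.145,"ty": 0.835,"tz": 0,"hand": 0.1},
  {"rx": 0,"ry": 0,"rz": 0,"tx": 0.145,"ty": 0.835,"tz": 0,"hand": 0.1},
])

```text
time_s: 33.92
tool_pos: [507.3, 239.8, 193.2]
eef_rot: [0.999, -0.036, -0.001, 0.001]
force: [-0.1, -0.2, -3.6]
finger_gap: 0.364
gripper_force: 30.0
```

Call:
apply_moves([
  {"rx": 0,"ry": 0,"rz": 0,"tx": 0.145,"ty": 0.835,"tz": 0,"hand": 0.1},
  {"rx": 0,"ry": 0,"rz": 0,"tx": 0.145,"ty": 0.835,"tz": 0,"hand": 0.1},
  {"rx": 0,"ry": 0,"rz": 0,"tx": 0.145,"ty": 0.835,"tz": 0,"hand": 0.1},
  {"rx": 0,"ry": 0,"rz": 0,"tx": 0.145,"ty": 0.835,"tz": 0,"hand": 0.1},
  {"rx": 0,"ry": 0,"rz": 0,"tx": 0.145,"ty": 0.835,"tz": 0,"hand": 0.1},
])

```text
time_s: 34.33
tool_pos: [524.2, 71.4, 193.4]
eef_rot: [0.999, -0.036, -0.001, 0.0]
force: [0.8, 0.1, -4.0]
finger_gap: 0.357
gripper_force: 30.0
```

Call:
apply_moves([
  {"rx": 0,"ry": 0,"rz": 0,"tx": 0.145,"ty": 0.835,"tz": 0,"hand": 0.1},
  {"rx": 0,"ry": 0,"rz": 0,"tx": 0.145,"ty": 0.835,"tz": 0,"hand": 0.1},
  {"rx": 0,"ry": 0,"rz": 0,"tx": 0.145,"ty": 0.835,"tz": 0,"hand": 0.1},
  {"rx": 0,"ry": 0,"rz": 0,"tx": 0.145,"ty": 0.835,"tz": 0,"hand": 0.1},
  {"rx": 0,"ry": 0,"rz": 0,"tx": 0.145,"ty": 0.835,"tz": 0,"hand": 0.1},
])

```text
time_s: 34.75
tool_pos: [541.2, -96.8, 193.4]
eef_rot: [0.999, -0.036, -0.001, -0.0]
force: [1.6, -1.0, -3.8]
finger_gap: 0.36
gripper_force: 30.0
```

Call:
apply_moves([
  {"rx": 0,"ry": 0,"rz": 0,"tx": 0.145,"ty": 0.835,"tz": 0,"hand": 0.1},
  {"rx": 0,"ry": 0,"rz": 0,"tx": 0.145,"ty": 0.835,"tz": 0,"hand": 0.1},
  {"rx": 0,"ry": 0,"rz": 0,"tx": 0.145,"ty": 0.835,"tz": 0,"hand": 0.1},
  {"rx": 0,"ry": 0,"rz": 0,"tx": 0,"ty": 0,"tz": 0,"hand": 0.1},
  {"rx": 0,"ry": 0,"rz": 0,"tx": 0,"ty": 0,"tz": 0,"hand": 0.1},
])

```text
time_s: 35.17
tool_pos: [551.4, -197.9, 192.7]
eef_rot: [0.999, -0.038, -0.002, -0.0]
force: [0.1, -0.2, -4.3]
finger_gap: 0.358
gripper_force: 30.0
```

Call:
apply_moves([
  {"rx": 0,"ry": 0,"rz": 0,"tx": 0,"ty": 0,"tz": 0.5,"hand": 0.1},
  {"rx": 0,"ry": 0,"rz": 0,"tx": 0,"ty": 0,"tz": 0.7,"hand": 0.1},
  {"rx": 0,"ry": 0,"rz": 0,"tx": 0,"ty": 0,"tz": 0.3,"hand": 0.1},
  {"rx": 0,"ry": 0,"rz": 0,"tx": 0,"ty": 0,"tz": 0,"hand": 0.1},
  {"rx": 0,"ry": 0,"rz": 0,"tx": 0,"ty": 0,"tz": 0,"hand": 0.1},
])

```text
time_s: 35.58
tool_pos: [552.3, -195.5, 133.3]
eef_rot: [0.999, -0.035, -0.001, 0.0]
force: [0.2, 0.6, -3.2]
finger_gap: 0.36
gripper_force: 30.0
```

```bash
python3 -c "
from h import *
go(554.9,-195.7,79.7)"
```

```text
yaw0 -94.0 d 0.0 rz -0.0000 tx 0.066 ty 0.001 tz 1.340 j1 -0.06 j6 1.56 [ 552.3 -195.5  133.3]
```

Call:
apply_moves([
  {"rx": 0,"ry": 0,"rz": 0,"tx": 0.05,"ty": 0,"tz": 0.35,"hand": 0.1},
  {"rx": 0,"ry": 0,"rz": 0,"tx": 0,"ty": 0,"tz": 0.35,"hand": 0.1},
  {"rx": 0,"ry": 0,"rz": 0,"tx": 0,"ty": 0,"tz": 0.35,"hand": 0.1},
  {"rx": 0,"ry": 0,"rz": 0,"tx": 0,"ty": 0,"tz": 0.2,"hand": 0.1},
  {"rx": 0,"ry": 0,"rz": 0,"tx": 0,"ty": 0,"tz": 0,"hand": 0.1},
])

```text
time_s: 36.0
tool_pos: [554.4, -195.9, 83.2]
eef_rot: [0.999, -0.035, -0.001, -0.0]
force: [-0.6, -0.1, -5.2]
finger_gap: 0.358
gripper_force: 30.0
```

Call:
apply_moves([
  {"rx": 0,"ry": 0,"rz": 0,"tx": 0,"ty": 0,"tz": 0.05,"hand": 0.1},
  {"rx": 0,"ry": 0,"rz": 0,"tx": 0,"ty": 0,"tz": 0.03,"hand": 0.1},
  {"rx": 0,"ry": 0,"rz": 0,"tx": 0,"ty": 0,"tz": 0,"hand": 0.1},
  {"rx": 0,"ry": 0,"rz": 0,"tx": 0,"ty": 0,"tz": 0,"hand": 0.1},
  {"rx": 0,"ry": 0,"rz": 0,"tx": 0,"ty": 0,"tz": 0,"hand": 0.1},
])

```text
time_s: 36.42
tool_pos: [555.2, -196.6, 81.2]
eef_rot: [0.999, -0.036, 0.001, 0.0]
force: [0.2, 0.3, -4.1]
finger_gap: 0.356
gripper_force: 30.0
```

Call:
apply_moves([
  {"rx": 0,"ry": 0,"rz": 0,"tx": 0,"ty": 0,"tz": 0.04,"hand": 0.1},
  {"rx": 0,"ry": 0,"rz": 0,"tx": 0,"ty": 0,"tz": 0,"hand": 0.1},
  {"rx": 0,"ry": 0,"rz": 0,"tx": 0,"ty": 0,"tz": 0,"hand": 0.55},
  {"rx": 0,"ry": 0,"rz": 0,"tx": 0,"ty": 0,"tz": 0,"hand": 0.55},
  {"rx": 0,"ry": 0,"rz": 0,"tx": 0,"ty": 0,"tz": 0,"hand": 0.55},
])

```text
time_s: 36.83
tool_pos: [555.5, -196.7, 79.6]
eef_rot: [0.999, -0.036, 0.001, 0.0]
force: [-0.2, -0.9, -0.3]
finger_gap: 0.496
gripper_force: 0.0
```

Call:
apply_moves([
  {"rx": 0,"ry": 0,"rz": 0,"tx": 0,"ty": 0,"tz": -0.3,"hand": 0.55},
  {"rx": 0,"ry": 0,"rz": 0,"tx": 0,"ty": 0,"tz": -0.8,"hand": 0.55},
  {"rx": 0,"ry": 0,"rz": 0,"tx": 0,"ty": 0,"tz": -0.9,"hand": 0.6},
  {"rx": 0,"ry": 0,"rz": 0,"tx": 0,"ty": 0,"tz": -0.9,"hand": 0.6},
  {"rx": 0,"ry": 0,"rz": 0,"tx": 0,"ty": 0,"tz": -0.4,"hand": 0.6},
])

```text
time_s: 37.25
tool_pos: [557.2, -197.3, 216.9]
eef_rot: [0.999, -0.035, 0.005, 0.001]
force: [0.6, -0.6, 0.6]
finger_gap: 0.595
gripper_force: 0.0
```

Call:
apply_moves([
  {"rx": 0,"ry": 0,"rz": 0,"tx": 0,"ty": -0.8,"tz": 0,"hand": 0.6},
  {"rx": 0,"ry": 0,"rz": 0,"tx": 0,"ty": -0.8,"tz": 0,"hand": 0.6},
  {"rx": 0,"ry": 0,"rz": 0,"tx": 0,"ty": -0.8,"tz": 0,"hand": 0.6},
  {"rx": 0,"ry": 0,"rz": 0,"tx": 0,"ty": -0.8,"tz": 0,"hand": 0.6},
  {"rx": 0,"ry": 0,"rz": 0,"tx": 0,"ty": -0.8,"tz": 0,"hand": 0.6},
])

```text
time_s: 37.67
tool_pos: [566.4, -35.7, 211.6]
eef_rot: [0.999, -0.036, 0.001, -0.0]
force: [0.3, 0.1, 0.4]
finger_gap: 0.596
gripper_force: 0.0
```

Call:
apply_moves([
  {"rx": 0,"ry": 0,"rz": 0,"tx": 0,"ty": -0.8,"tz": 0,"hand": 0.6},
  {"rx": 0,"ry": 0,"rz": 0,"tx": 0,"ty": -0.8,"tz": 0,"hand": 0.6},
  {"rx": 0,"ry": 0,"rz": 0,"tx": 0,"ty": -0.8,"tz": 0,"hand": 0.6},
  {"rx": 0,"ry": 0,"rz": 0,"tx": 0,"ty": -0.8,"tz": 0,"hand": 0.6},
  {"rx": 0,"ry": 0,"rz": 0,"tx": 0,"ty": -0.8,"tz": 0,"hand": 0.6},
])

```text
time_s: 38.08
tool_pos: [577.8, 124.2, 211.5]
eef_rot: [0.999, -0.036, 0.001, -0.0]
force: [-0.1, -0.9, -0.8]
finger_gap: 0.597
gripper_force: 0.0
```

Call:
apply_moves([
  {"rx": 0,"ry": 0,"rz": 0,"tx": 0,"ty": -0.6,"tz": 0,"hand": 0.6},
  {"rx": 0,"ry": 0,"rz": 0,"tx": 0,"ty": 0,"tz": 0,"hand": 0.6},
  {"rx": 0,"ry": 0,"rz": 0,"tx": 0,"ty": 0,"tz": 0,"hand": 0.6},
  {"rx": 0,"ry": 0,"rz": 0,"tx": 0,"ty": 0,"tz": 0,"hand": 0.6},
  {"rx": 0,"ry": 0,"rz": 0,"tx": 0,"ty": 0,"tz": 0,"hand": 0.6},
])

```text
time_s: 38.5
tool_pos: [579.4, 145.6, 211.1]
eef_rot: [0.999, -0.036, -0.0, 0.0]
force: [-0.1, -0.0, -0.1]
finger_gap: 0.597
gripper_force: 0.0
```

```bash
python3 - <<'E'
from h import *
im,d=get_image("top");P=cloud("top",d)
for c,a,p,b in brass("top",im,82):
    if c[1]>100:print(c.round(),p.round(1),a,"z",np.percentile(P[b][:,2],90).round(1))
Q=P[165:260,400:480].reshape(-1,3);K=Q[(Q[:,2]>82)&(Q[:,2]<90)];print("bar",cv2.minAreaRect(K[:,:2].astype(np.float32)))
r=P[215:240,310:340].reshape(-1,3);r=r[(r[:,2]>58)&(r[:,2]<80)];print("rod",np.median(r,0),len(r))
cv2.imwrite("pics/top9.png",np.vstack([cv2.resize(im[:,:,::-1],(512,384)),]))
E
```

```text
[164. 153.] [640.6 316.9  82. ] 169 z 22.2
[330. 187.] [563.9 -52.   82. ] 165 z 82.3
[396. 192.] [ 552.5 -194.7   82. ] 171 z 82.2
[362. 222.] [ 487.5 -117.1   82. ] 182 z 82.1
[267. 238.] [450.6  85.7  82. ] 142 z 77.0
[228. 285.] [355.3 165.8  82. ] 151 z 76.9
bar ((520.2257080078125, -276.09686279296875), (136.6643524169922, 93.52534484863281), 28.531185150146484)
rod [489.16349078 -39.90422129  64.27123992] 137
```

View pics/top9.png

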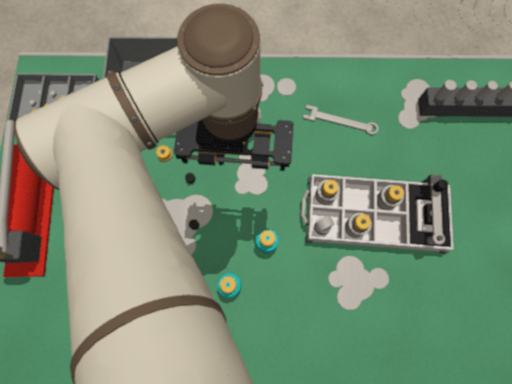

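The final picture shows the canisters at (330,187), (396,192) and (362,222), caps at 82 mm as they should be. The packed rod end stands at (324,226). The bar is shut over the valve at (435,210), and the arm is clear. Handing in.

```bash
python3 -c "
from plant import order
print(order.job_done())"
```

```text
the job is handed in; nothing more can be done
None
```

The job is handed in, though no verdict came back: the valve is seated under the shut bar, the three steel canisters stand in cells 2, 3 and 6, the packed rod end is still upright in cell 5, and nothing else was moved.

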